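# Put the returned battery packs on charge and book them in

## Task

Put every battery pack that lies on the bench on charge, sliding each along the shoe of its own colour until it is fully home and the catch has clicked. Then take the scanner gun from its holster and book the packs in where they sit, going along the row from red through yellow and green to blue: point the window squarely at the middle of each label from about 10 cm and keep it steadily on the label for a good second. Finally stand the scanner back in its holster, nose down, and leave the woodturner's other things where they are.

Things in the scene. Friction and masses are not known exactly. Their poses are not given: they have to be found in the camera images.
- charger: black and grey charger with four shoes, fixed to the bench, its deck 25 mm above the bench. Origin on the bench under the middle of the row of seated packs; x runs from the open front to the grey housing at the back, y left along the row, z up. Deck from x -80 to +105 mm, 430 mm wide; the housing (x +51 to +105) stands 58 mm above it. Each shoe's colour is on the deck before it and on the housing
- holster_in (a point): middle of the inner floor of the scanner's holster, where the window of the put-away scanner stands, 6 mm above the bench: a grey open box fixed to the bench, outside 92 (x) x 82 (y) mm, rim 50 mm above the bench, inside 80 x 70 mm. Axes as those of the scanner standing in it (handle towards -x)
- shoe_red (a point): red shoe, 150 mm left (+y) of the middle: where the seated red pack's origin belongs, on the deck; axes as the charger's. T-rail along x from -10 (round nose) to +50 mm: stem 24 wide, 7 high; white flange 40 wide, 7 to 11.5 mm up. Set the pack on the deck in front (origin at x -70 mm or less), slide it +x: 2 mm play all round, stop 1.5 mm past home; it pulls off along -x
- latch_red (a joint): spring roller of the red shoe's detent, on the rail 15 mm behind the shoe's point: 0 m when up, pressed down about 0.003 m while a pack rides over it, back to 0 when the pack's notch reaches it with the pack home. Passing it takes about 8 to 15 N along the rail, and the same to pull off
- pack_red: slide-on tool battery with a red heel, 100 (own x) x 60 (y) x 50 mm (z), about 0.4 kg, flat upright sides to grip. Origin: middle of its underside; x points to the dark nose, which goes onto the shoe first (the red heel is at -x); z up. It lies on its two rails: a slot open at the nose and below, 28 mm wide at the mouth, 44 mm inside, takes the shoe's rail. May be absent
- label_red (a point): middle of the barcode label (white with black bars, 50 x 40 mm) on top of the red pack, 9 mm from the pack's middle towards the nose, 50 mm above its underside; axes as the pack's
- shoe_yellow (a point): yellow shoe, 50 mm left (+y) of the middle: where the seated yellow pack's origin belongs, on the deck; axes as the charger's. T-rail along x from -10 (round nose) to +50 mm: stem 24 wide, 7 high; white flange 40 wide, 7 to 11.5 mm up. Set the pack on the deck in front (origin at x -70 mm or less), slide it +x: 2 mm play all round, stop 1.5 mm past home; it pulls off along -x
- latch_yellow (a joint): spring roller of the yellow shoe's detent, on the rail 15 mm behind the shoe's point: 0 m when up, pressed down about 0.003 m while a pack rides over it, back to 0 when the pack's notch reaches it with the pack home. Passing it takes about 8 to 15 N along the rail, and the same to pull off
- pack_yellow: slide-on tool battery with a yellow heel, 100 (own x) x 60 (y) x 50 mm (z), about 0.4 kg, flat upright sides to grip. Origin: middle of its underside; x points to the dark nose, which goes onto the shoe first (the yellow heel is at -x); z up. It lies on its two rails: a slot open at the nose and below, 28 mm wide at the mouth, 44 mm inside, takes the shoe's rail. May be absent
- label_yellow (a point): middle of the barcode label (white with black bars, 50 x 40 mm) on top of the yellow pack, 9 mm from the pack's middle towards the nose, 50 mm above its underside; axes as the pack's
- shoe_green (a point): green shoe, 50 mm right (-y) of the middle: where the seated green pack's origin belongs, on the deck; axes as the charger's. T-rail along x from -10 (round nose) to +50 mm: stem 24 wide, 7 high; white flange 40 wide, 7 to 11.5 mm up. Set the pack on the deck in front (origin at x -70 mm or less), slide it +x: 2 mm play all round, stop 1.5 mm past home; it pulls off along -x
- latch_green (a joint): spring roller of the green shoe's detent, on the rail 15 mm behind the shoe's point: 0 m when up, pressed down about 0.003 m while a pack rides over it, back to 0 when the pack's notch reaches it with the pack home. Passing it takes about 8 to 15 N along the rail, and the same to pull off
- pack_green: slide-on tool battery with a green heel, 100 (own x) x 60 (y) x 50 mm (z), about 0.4 kg, flat upright sides to grip. Origin: middle of its underside; x points to the dark nose, which goes onto the shoe first (the green heel is at -x); z up. It lies on its two rails: a slot open at the nose and below, 28 mm wide at the mouth, 44 mm inside, takes the shoe's rail. May be absent
- label_green (a point): middle of the barcode label (white with black bars, 50 x 40 mm) on top of the green pack, 9 mm from the pack's middle towards the nose, 50 mm above its underside; axes as the pack's
- shoe_blue (a point): blue shoe, 150 mm right (-y) of the middle: where the seated blue pack's origin belongs, on the deck; axes as the charger's. T-rail along x from -10 (round nose) to +50 mm: stem 24 wide, 7 high; white flange 40 wide, 7 to 11.5 mm up. Set the pack on the deck in front (origin at x -70 mm or less), slide it +x: 2 mm play all round, stop 1.5 mm past home; it pulls off along -x
- latch_blue (a joint): spring roller of the blue shoe's detent, on the rail 15 mm behind the shoe's point: 0 m when up, pressed down about 0.003 m while a pack rides over it, back to 0 when the pack's notch reaches it with the pack home. Passing it takes about 8 to 15 N along the rail, and the same to pull off
- pack_blue: slide-on tool battery with a blue heel, 100 (own x) x 60 (y) x 50 mm (z), about 0.4 kg, flat upright sides to grip. Origin: middle of its underside; x points to the dark nose, which goes onto the shoe first (the blue heel is at -x); z up. It lies on its two rails: a slot open at the nose and below, 28 mm wide at the mouth, 44 mm inside, takes the shoe's rail. May be absent
- label_blue (a point): middle of the barcode label (white with black bars, 50 x 40 mm) on top of the blue pack, 9 mm from the pack's middle towards the nose, 50 mm above its underside; axes as the pack's
- scanner: barcode scanner gun, nose down in its holster. Origin: middle of its window; looks along its own -z. Barrel 64 x 54 mm at the yellow nose, 58 x 50 above, 100 tall; dark handle towards -x to 135 mm, 30 wide (y), 34 thick, rising 10 degrees, its middle at x -58, z +83. Reads a label 50 to 160 mm ahead, within 15 mm of its line of sight and 15 degrees of square, kept so for 1 s
- bowl: a small turned wooden bowl, 110 mm across, 52 mm high; origin at the middle of its underside; a bystander, to be left where it is
- mallet: a turned wooden carver's mallet standing on its head, 190 mm high, 80 mm across; origin at the middle of its underside; a bystander, to be left where it is
- blank: a square block of dark wood, 100 x 100 x 60 mm; origin at the middle of its underside; a bystander, to be left where it is
- sand_block: a cork sanding block, 70 x 45 x 30 mm; origin at the middle of its underside; a bystander, to be left where it is
- gouge: a turning gouge lying on the bench, wooden handle 170 mm long and 26 mm thick, steel blade 150 mm; origin on the bench under the tool's middle, its own x axis along the tool towards the blade; a bystander, to be left where it is

How it is judged (in metres and radians):
On the way, in this order (a step that is already met when the one before it is completed fails the run):
1. every pack present is home on the shoe of its own colour, caught by the detent and let go (x of pack_red in the frame of shoe_red between -0.004 and 0.004 m and y of pack_red in the frame of shoe_red between -0.005 and 0.005 m and z of pack_red in the frame of shoe_red between -0.004 and 0.004 m and angle between the x axis of each of pack_red, pack_yellow, pack_green, pack_blue and the x axis of charger, either way round below 0.09 rad and angle between each of pack_red, pack_yellow, pack_green, pack_blue's own z axis and vertical below 0.09 rad and value of joint each of latch_red, latch_yellow, latch_green, latch_blue below 0.0015 m and linear speed of each of pack_red, pack_yellow, pack_green, pack_blue below 0.02 m/s and contact force between the fingers and pack_red below 0.5 N and x of pack_yellow in the frame of shoe_yellow between -0.004 and 0.004 m and y of pack_yellow in the frame of shoe_yellow between -0.005 and 0.005 m and z of pack_yellow in the frame of shoe_yellow between -0.004 and 0.004 m and contact force between the fingers and pack_yellow below 0.5 N and x of pack_green in the frame of shoe_green between -0.004 and 0.004 m and y of pack_green in the frame of shoe_green between -0.005 and 0.005 m and z of pack_green in the frame of shoe_green between -0.004 and 0.004 m and contact force between the fingers and pack_green below 0.5 N and x of pack_blue in the frame of shoe_blue between -0.004 and 0.004 m and y of pack_blue in the frame of shoe_blue between -0.005 and 0.005 m and z of pack_blue in the frame of shoe_blue between -0.004 and 0.004 m and contact force between the fingers and pack_blue below 0.5 N), for 0.3 s.
2. the scanner is held steadily aimed at the middle of the red pack's label, from 50 to 160 mm, for 1 s (x of label_red in the frame of scanner between -0.015 and 0.015 m and y of label_red in the frame of scanner between -0.015 and 0.015 m and z of label_red in the frame of scanner between -0.16 and -0.05 m and angle between the z axis of scanner and the z axis of pack_red, either way round below 0.27 rad), for 1 s.
3. the scanner is held steadily aimed at the middle of the yellow pack's label, from 50 to 160 mm, for 1 s (x of label_yellow in the frame of scanner between -0.015 and 0.015 m and y of label_yellow in the frame of scanner between -0.015 and 0.015 m and z of label_yellow in the frame of scanner between -0.16 and -0.05 m and angle between the z axis of scanner and the z axis of pack_yellow, either way round below 0.27 rad), for 1 s.
4. the scanner is held steadily aimed at the middle of the green pack's label, from 50 to 160 mm, for 1 s (x of label_green in the frame of scanner between -0.015 and 0.015 m and y of label_green in the frame of scanner between -0.015 and 0.015 m and z of label_green in the frame of scanner between -0.16 and -0.05 m and angle between the z axis of scanner and the z axis of pack_green, either way round below 0.27 rad), for 1 s.
5. the scanner is held steadily aimed at the middle of the blue pack's label, from 50 to 160 mm, for 1 s (x of label_blue in the frame of scanner between -0.015 and 0.015 m and y of label_blue in the frame of scanner between -0.015 and 0.015 m and z of label_blue in the frame of scanner between -0.16 and -0.05 m and angle between the z axis of scanner and the z axis of pack_blue, either way round below 0.27 rad), for 1 s.
At the end, for the whole second after the job is handed in: Every pack present is on the shoe of its colour, within 4 mm of home along the rail (5 mm across it) with the latch roller sprung up (under 1.5 mm); the scanner stands nose down on the holster's floor (within 15 mm of its middle, within 8 mm in height, upright within 0.15 rad); all at rest (x of pack_red in the frame of shoe_red between -0.004 and 0.004 m and y of pack_red in the frame of shoe_red between -0.005 and 0.005 m and z of pack_red in the frame of shoe_red between -0.004 and 0.004 m and angle between the x axis of each of pack_red, pack_yellow, pack_green, pack_blue and the x axis of charger, either way round below 0.09 rad and angle between each of pack_red, pack_yellow, pack_green, pack_blue's own z axis and vertical below 0.09 rad and value of joint each of latch_red, latch_yellow, latch_green, latch_blue below 0.0015 m and linear speed of each of pack_red, pack_yellow, pack_green, pack_blue, scanner below 0.02 m/s and x of pack_yellow in the frame of shoe_yellow between -0.004 and 0.004 m and y of pack_yellow in the frame of shoe_yellow between -0.005 and 0.005 m and z of pack_yellow in the frame of shoe_yellow between -0.004 and 0.004 m and x of pack_green in the frame of shoe_green between -0.004 and 0.004 m and y of pack_green in the frame of shoe_green between -0.005 and 0.005 m and z of pack_green in the frame of shoe_green between -0.004 and 0.004 m and x of pack_blue in the frame of shoe_blue between -0.004 and 0.004 m and y of pack_blue in the frame of shoe_blue between -0.005 and 0.005 m and z of pack_blue in the frame of shoe_blue between -0.004 and 0.004 m and horizontal distance between scanner and holster_in below 0.015 m and z of scanner in the frame of holster_in between -0.005 and 0.008 m and angle between scanner's own z axis and vertical below 0.15 rad); the robot touches nothing.
It fails at once if one of the bystanders (bowl, mallet, block, sanding block, gouge) is moved more than 40 mm from its place (distance of any of bowl, mallet, blank, sand_block, gouge from where it was at the start of the episode above 0.04 m).
Of pack_red, pack_yellow, pack_green, pack_blue only 3 to 4 are there at a start; the rules pass over those that are not, and their reading is None.
At some moment in a run one of pack_red, pack_yellow, pack_green, pack_blue may be knocked a few centimetres aside while the robot is not near it.
It also fails if it takes over 210 s, if anything falls off the work surface, if the arm or the gripper's body presses on something with over 40 N, if the wrist force passes 120 N, or if a joint passes its speed limit or range.

## Robot

A 6-joint arm with a two-finger parallel gripper is mounted at the origin on the work surface. World frame = base frame: x ahead of the robot, y to its left, z up, the work surface at z = 0. Lengths are in m, angles in degrees, forces in N, time in s.
With the tool pointing down it reaches from about 0.275 to 0.85 m from the base axis. Payload 5.2 kg.
Tool frame: the origin (TCP) lies between the finger pads; the fingertips stand 19 mm ahead of it and the grasp point (between the pads) is the TCP (r.finger_overhang is the distance from the TCP to the fingertips, in m); z points along the fingers, y is the line along which they close (so a half turn about z gives the same grasp; the last joint's range is limited). The gripper opens to 85 mm and grips with 20 to 120 N. Pads are 22 mm wide; open, the fingers measure 114 mm over their backs; the gripper's body (76 mm by 85 mm) begins 54 mm behind the grasp point. The pads swing forward as they close: fully open they stand 13 mm farther back than shut.
Start: joints at [-84.156, 14.817, 87.949, -0, 77.235, -11.62], TCP at [0.165, -0.525, 0.25] pointing down, gripper open.
Joint ranges: [-179.93, 179.93], [-52.35, 119.4], [10.71, 147.94], [-69.91, 249.91], [12.55, 155.21], [-178.61, 178.61]. Speed limits (degrees/s): [147.25, 147.25, 180, 180, 180, 180].

## Interface

Orientations are given as [roll, pitch, yaw] about the fixed x, y, z axes, in that order (R = Rz(yaw) Ry(pitch) Rx(roll)).
In Python, from cell import r, vision gives the robot as it stands. The module is installed in compiled form; this text tells all that it offers.
- The arm moves only by the shell command python3 -m creep 'ROWS'. ROWS is JSON, a list of rows, each an object with "linear": the shift along the tool's x, y, z scaled (see below), a list of three; "turn": the turn, a rotation vector about the tool's x, y, z scaled (see below), a list of three; "claw": the opening, from -1 (shut) to 1 (fully open). A call has 1 to 10 rows; each row is the pose to reach, as a shift and turn from the pose commanded when the call began, along the tool's axes at that moment, turning the shorter way round; what a row does not reach only later rows make up. The controller multiplies each number of a shift by 0.1 m and each number of a turn by 180 degrees. A row lasts 1/10 s, in which the tool goes at most 50 mm and 8.59 degrees, less where a joint would pass 70% of its speed; a pose out of reach is approached as far as the arm can. A call with a number of a shift or a turn outside -1 to 1 is refused whole. A call with a gripper value outside its range is refused whole. The fingers move at their own pace and stop on an object; the grip force is fixed at half the most. Time passes only in rows, so rows that repeat a pose let the fingers close. It gives the time, the measured TCP pose, the force, the opening and the grip force at its end, in the units of the state.
- r.state(): the state, without advancing time (a new reading comes with each control period).
- vision.snapshot(name): name is "scene" or "side" or "wrist"; returns a dict with "frame" (480x640x3 uint8, blue, green, red), "mtx" (3x3 intrinsics, pixels), "origin" and "rotation" of the camera in the world; the wrist camera has in their place "tool_from_camera" (4x4, takes a point from camera to tool coordinates, whose origin is the TCP and whose axes are the flange's). Camera axes: x right, y up, looking along -z (the intrinsics and any distortion apply to the point x, -y, -z); pixel columns grow to the right and rows downward; lengths in m; the calibration is good to about 2 mm. A picture is of the moment at which its call begins: read the wrist's pose just before it. There is no depth.
- r.finish_job(): hands the job in; it is judged then, once.
Trained networks look in the newest picture that a camera, given by its name, has taken for a name from the list of things; names that differ only in an ending like _2 or _b are one class to them, and where a whole thing is asked for, a point or a joint stands for the part that bears it (a point fixed in the world has none). Each returns a list of dicts, best first, with "confidence" (0 to 1); they miss things now and then, are a little off and sometimes report something else, mostly with a low value. They report only what shows in the picture. A call takes as long as a camera call.
- vision.find_in(camera, target): "extent" ([left, top, right, bottom] in pixels, round what is visible of it).
- vision.regions_of(camera, target): "mask" (480x640 bool, what is visible of it) and "extent" ([left, top, right, bottom] in pixels, round what is visible of it).
- vision.pinpoint(camera, target): "point" ([column, row] in pixels: a listed point, or the origin of a listed thing).
The state is a dict: "time_s": time; "q": joint angles; "qd": joint speeds; "effort": joint torques, N m; "position": TCP position; "tcp_rot": TCP orientation; "force": force on the tool from outside, world axes, zero at the start; "ft_torque": the same for the moment, N m; "finger_gap": opening from 0.0 (shut) to 1.0 (fully open); "grip_force": force on a finger pad.
Only numpy, scipy, OpenCV 4.12 (cv2) and the standard library are available. Lean on these libraries where they do the work, as an engineer would, in place of code of your own. Each camera call takes 0.05 s, during which the arm holds its last target. There are 200 camera calls.

## Working session

There is one attempt and no reset: what is moved stays moved. The work goes in short steps, Python scripts to look and compute and a shell command to move; the robot and the scene stay as the last step left them, time stands still between calls to the robot, and variables do not carry over. Pictures are saved under pics/ and viewed, at most 14 in all, crops included, and the job is handed in when it is done.

```bash
mkdir -p pics
cat > h.py <<'E'
import numpy as np, cv2
from scipy.spatial.transform import Rotation as R
from cell import r, vision
def tool():
    s=r.state(); return np.array(s['position']), R.from_euler('xyz',s['tcp_rot'],degrees=True).as_matrix()
def cam(n):
    p,T=tool(); s=vision.snapshot(n)
    if n=='wrist':
        M=np.array(s['tool_from_camera']); s['o']=p+T@M[:3,3]; s['R']=T@M[:3,:3]
    else: s['o']=np.array(s['origin']); s['R']=np.array(s['rotation'])
    s['K']=np.array(s['mtx']); return s
def ray(s,px):
    u=np.linalg.solve(s['K'],[px[0],px[1],1]); d=s['R']@np.array([u[0],-u[1],-u[2]]); return s['o'],d/np.linalg.norm(d)
def onz(s,px,z):
    o,d=ray(s,px); return o+d*(z-o[2])/d[2]
def proj(s,P):
    c=s['R'].T@(np.array(P)-s['o']); u=s['K']@np.array([c[0],-c[1],-c[2]]); return u[:2]/u[2]
def tri(sa,pa,sb,pb):
    A=np.zeros((3,3));b=np.zeros(3)
    for s,p in((sa,pa),(sb,pb)):
        o,d=ray(s,p);Q=np.eye(3)-np.outer(d,d);A+=Q;b+=Q@o
    return np.linalg.solve(A,b)
def save(s,n): cv2.imwrite('pics/'+n+'.png',s['frame'])
E
python3 - <<'E'
from h import *
print(r.state())
S={n:cam(n) for n in('scene','side')}
for n in S: save(S[n],n+'0'); print(n,S[n]['o'].round(3),S[n]['R'][:,2].round(2),S[n]['K'].round(0).tolist(), [k for k in S[n]])
C=['red','yellow','green','blue']
zz={'pack':0,'label':.05,'shoe':.025}
for t in [a+'_'+c for c in C for a in('pack','label','shoe')]+['charger','holster_in','scanner','bowl','mallet','blank','sand_block','gouge']:
    z=zz.get(t.split('_')[0],0.006 if 'hol' in t or t=='scanner' else 0)
    o=t
    for n in S:
        f=vision.pinpoint(n,t)
        if f: o+=' | %s %.2f %s %s'%(n,f[0]['confidence'],np.round(f[0]['point']),onz(S[n],f[0]['point'],z)[:2].round(3))
    print(o)
E
```

```text
{'time_s': 0.0, 'q': array([-8.41549978e+01,  1.48586477e+01,  8.80134766e+01,  6.28578060e-04,
        7.72336615e+01, -1.16185492e+01]), 'qd': array([-0.00964334,  0.00604979,  0.09469984, -0.08219457,  0.04542382,
       -0.00087832]), 'effort': array([ 8.56697134e-04, -4.46028793e+01, -2.90570551e+01, -6.76897944e-04,
        1.15659044e-02,  1.35362748e-05]), 'position': array([ 0.16503718, -0.52412392,  0.2494636 ]), 'tcp_rot': array([-1.79896505e+02, -2.19049398e-02,  1.74633922e+01]), 'force': array([ 0.79222216,  0.4360057 , -0.11126239]), 'ft_torque': array([ 0.0460527 , -0.05188163,  0.03813723]), 'grip_force': 0.0, 'finger_gap': 1.0008794863850956}Traceback (most recent call last):
  File "<stdin>", line 4, in <module>
IndexError: too many indices for array: array is 1-dimensional, but 2 were indexed
```

Run:
```python
from h import *
for n in('scene','side'):
    s=vision.snapshot(n); print(s['origin'],s['rotation'],s['mtx'],s.keys())
s=vision.snapshot('wrist');print(s['tool_from_camera'])
```

```text
[1.17591981 0.69427551 1.06086183] [ 42.47733534   1.09526778 134.52856538] [[594.29326214   0.         309.71192822]
 [  0.         594.29326214 238.4208405 ]
 [  0.           0.           1.        ]] dict_keys(['frame', 'mtx', 'origin', 'rotation'])
[-0.10745008  0.62699472  0.73498524] [  51.8537889     1.07417978 -135.74755011] [[535.82671841   0.         320.91711234]
 [  0.         535.82671841 235.68301385]
 [  0.           0.           1.        ]] dict_keys(['frame', 'mtx', 'origin', 'rotation'])
[[-1.43353419e-04  9.55116654e-01  2.96229905e-01  7.47558445e-02]
 [ 9.99999986e-01  1.62909382e-04 -4.13329189e-05  6.97101756e-04]
 [-8.77363900e-05  2.96229895e-01 -9.55116664e-01 -1.23991576e-01]
 [ 0.00000000e+00  0.00000000e+00  0.00000000e+00  1.00000000e+00]]
```

```bash
sed -i "s/s\['R'\]=np.array(s\['rotation'\])/s['R']=R.from_euler('xyz',s['rotation'],degrees=True).as_matrix()/" h.py
python3 - <<'E'
from h import *
S={n:cam(n) for n in('scene','side')}
for n in S: save(S[n],n+'0')
C=['red','yellow','green','blue']
zz={'pack':0,'label':.05,'shoe':.025}
for t in [a+'_'+c for c in C for a in('pack','label','shoe')]+['charger','holster_in','scanner','bowl','mallet','blank','sand_block','gouge']:
    z=zz.get(t.split('_')[0],0.006 if 'hol' in t or t=='scanner' else 0)
    o=t;q=[]
    for n in S:
        f=vision.pinpoint(n,t)
        if f: q.append((S[n],f[0]['point']));o+=' | %s %.2f %s %s'%(n,f[0]['confidence'],np.round(f[0]['point']),onz(S[n],f[0]['point'],z)[:2].round(3))
    if len(q)==2: o+=' tri %s'%tri(*q[0],*q[1]).round(3)
    print(o)
E
```

```text
pack_red
label_red | scene 0.59 [370. 263.] [0.491 0.18 ] | side 0.63 [143. 299.] [0.618 0.365] tri [0.566 0.313 0.136]
shoe_red | scene 0.77 [322. 303.] [0.63  0.167] | side 0.80 [222. 253.] [0.642 0.169] tri [0.634 0.173 0.033]
pack_yellow | scene 0.89 [372. 260.] [0.447 0.153] | side 0.61 [287. 300.] [0.462 0.155] tri [0.455 0.16  0.01 ]
label_yellow | scene 0.78 [370. 248.] [0.456 0.152] | side 0.83 [289. 284.] [0.453 0.156] tri [0.455 0.153 0.048]
shoe_yellow | scene 0.77 [288. 282.] [0.641 0.071] | side 0.62 [260. 228.] [0.651 0.06 ] tri [0.642 0.07  0.031]
pack_green | scene 0.76 [430. 299.] [0.444 0.317] | side 0.86 [220. 353.] [0.453 0.324] tri [0.449 0.323 0.006]
label_green | scene 0.71 [426. 289.] [0.462 0.314] | side 0.84 [215. 329.] [0.462 0.318] tri [0.463 0.316 0.05 ]
shoe_green | scene 0.69 [251. 259.] [ 0.652 -0.037] | side 0.81 [288. 212.] [ 0.648 -0.022] tri [ 0.653 -0.031  0.023]
pack_blue | scene 0.71 [329. 231.] [0.447 0.015] | side 0.90 [336. 271.] [0.452 0.028] tri [0.452 0.023 0.002]
label_blue | scene 0.56 [326. 217.] [0.454 0.013] | side 0.62 [136. 352.] [
[... 362 characters left out ...]
 [ 0.551 -0.371  0.011]
scanner | scene 0.86 [199. 174.] [ 0.538 -0.379] | side 0.92 [415. 177.] [ 0.542 -0.363] tri [ 0.542 -0.369  0.009]
bowl | scene 0.84 [438. 362.] [0.56  0.425] | side 0.70 [138. 351.] [0.563 0.421] tri [0.561 0.423 0.002]
mallet | scene 0.71 [153. 208.] [ 0.7   -0.365] | side 0.95 [372. 156.] [ 0.698 -0.382] tri [ 0.696 -0.375 -0.002]
blank | scene 0.71 [288. 278.] [0.619 0.05 ] | side 0.69 [140. 297.] [0.679 0.345] tri [0.675 0.242 0.077]
sand_block | scene 0.86 [260. 176.] [ 0.427 -0.257] | side 0.73 [415. 174.] [ 0.556 -0.383] tri [ 0.466 -0.219  0.085]
gouge | scene 0.56 [309. 184.] [ 0.359 -0.141] | side 0.87 [417. 257.] [ 0.356 -0.119] tri [ 0.361 -0.134 -0.004]
```

View pics/scene0.png

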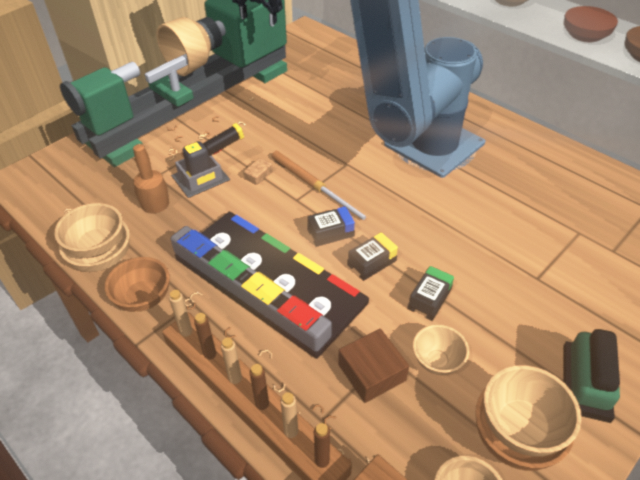

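View pics/side0.png

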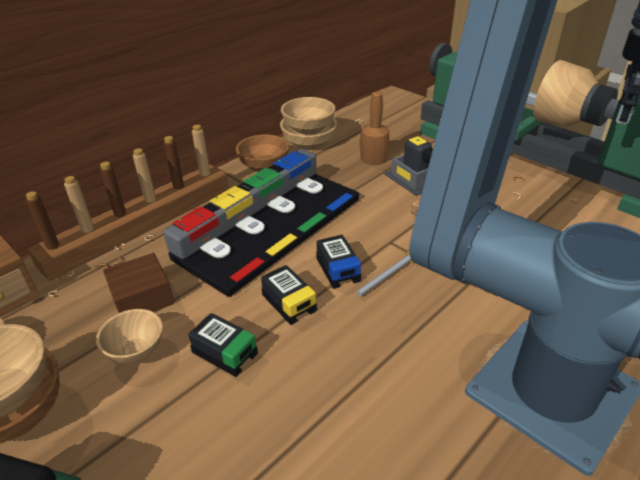

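The scene shows yellow, green and blue packs in front of the charger (about (372,255), (430,292) and (330,225)) and no red pack. The side picture agrees. Next I move above the packs for a wrist view.

```bash
python3 -m creep '[{"linear":[0,0,-0.4],"turn":[0,0,0.097],"claw":1},{"linear":[0,0,-0.4],"turn":[0,0,0.097],"claw":1},{"linear":[0,0,-0.4],"turn":[0,0,0.097],"claw":1}]'
python3 -m creep '[{"linear":[0.46,-1,0],"turn":[0,0,0],"claw":1},{"linear":[0.46,-1,0],"turn":[0,0,0],"claw":1},{"linear":[0.46,-1,0],"turn":[0,0,0],"claw":1}]'
python3 -m creep '[{"linear":[0.46,-1,0],"turn":[0,0,0],"claw":1},{"linear":[0.46,-1,0],"turn":[0,0,0],"claw":1},{"linear":[0.46,-1,0],"turn":[0,0,0],"claw":1}]'
python3 -m creep '[{"linear":[0.46,-1,0],"turn":[0,0,0],"claw":1},{"linear":[0.46,-1,0],"turn":[0,0,0],"claw":1},{"linear":[0.46,-1,0],"turn":[0,0,0],"claw":1}]'
python3 -m creep '[{"linear":[0.46,-1,0],"turn":[0,0,0],"claw":1},{"linear":[0.46,-1,0],"turn":[0,0,0],"claw":1},{"linear":[0.46,-1,0],"turn":[0,0,0],"claw":1}]'
python3 -m creep '[{"linear":[0.46,-1,0],"turn":[0,0,0],"claw":1},{"linear":[0.46,-1,0],"turn":[0,0,0],"claw":1},{"linear":[0.46,-1,0],"turn":[0,0,0],"claw":1}]'
python3 -m creep '[{"linear":[0.46,-1,0],"turn":[0,0,0],"claw":1},{"linear":[0.46,-1,0],"turn":[0,0,0],"claw":1},{"linear":[0.46,-1,0],"turn":[0,0,0],"claw":1},{"linear":[0.46,-1,0],"turn":[0,0,0],"claw":1},{"linear":[0.46,-1,0],"turn":[0,0,0],"claw":1}]'
cat >> h.py <<'E'
def label(s,m,z=.05):
    "white label in a pack's mask -> centre, direction of its 50 mm side (deg), size, on height z"
    f=s['frame']; k=cv2.erode(cv2.dilate(m.astype(np.uint8),np.ones((5,5))),np.ones((3,3)))
    w=((f.min(2)>110)&(k>0)).astype(np.uint8); w=cv2.morphologyEx(w,cv2.MORPH_CLOSE,np.ones((9,9)))
    c=max(cv2.findContours(w,0,cv2.CHAIN_APPROX_NONE)[0],key=cv2.contourArea)[:,0]
    P=np.array([onz(s,p,z)[:2] for p in c])*1000
    b=cv2.minAreaRect(P.astype(np.float32)); a=b[2] if b[1][0]>b[1][1] else b[2]+90
    return np.array(b[0])/1000,(a+90)%180-90,np.round(b[1],1)
def packs(s,n,z=.05):
    for c in('red','yellow','green','blue'):
        g=vision.regions_of(n,'pack_'+c)
        if g and g[0]['confidence']>.4:
            pp=vision.pinpoint(n,'pack_'+c); print(c,round(g[0]['confidence'],2),g[0]['extent'],*label(s,g[0]['mask'],z), 'origin',onz(s,pp[0]['point'],z-.05)[:2].round(3) if pp else None)
E
python3 - <<'E'
from h import *
print(tool()[0]); s=cam('wrist'); save(s,'w1'); packs(s,'wrist'); print(s['K'][0,0])
E
```

```text
time_s: 2.65
position: [0.1652, -0.5252, 0.2914]
tcp_rot: [179.9, -0.0, -0.1]
force: [-0.1, -0.2, -1.2]
finger_gap: 1.002
grip_force: 0.0
time_s: 2.95
position: [0.2124, -0.4199, 0.2893]
tcp_rot: [-179.7, -0.0, 0.4]
force: [-0.4, -0.7, -0.0]
finger_gap: 1.0
grip_force: 0.0
time_s: 3.25
position: [0.258, -0.3205, 0.2897]
tcp_rot: [-179.8, -0.0, 0.4]
force: [-0.4, -0.2, -0.1]
finger_gap: 1.0
grip_force: 0.0
time_s: 3.55
position: [0.3038, -0.2212, 0.2899]
tcp_rot: [-179.9, -0.0, 0.4]
force: [-0.8, -1.1, 0.4]
finger_gap: 1.0
grip_force: 0.0
time_s: 3.85
position: [0.3501, -0.1217, 0.2901]
tcp_rot: [-179.9, -0.0, 0.4]
force: [0.5, -0.8, 0.9]
finger_gap: 1.003
grip_force: 0.0
time_s: 4.15
position: [0.3964, -0.0221, 0.2901]
tcp_rot: [-179.9, -0.0, 0.4]
force: [0.4, -0.5, 0.5]
finger_gap: 1.0
grip_force: 0.0
time_s: 4.65
position: [0.4409, 0.0736, 0.2898]
tcp_rot: [179.9, 0.1, 0.0]
force: [0.0, -0.7, -0.4]
finger_gap: 1.004
grip_force: 0.0
[0.44092389 0.07362984 0.28983576]
yellow 0.55 [187.0, 125.0, 265.2, 242.2] [0.46142862 0.15452899] -9.317108154296875 [40.8 50.2] origin [0.452 0.154]
green 0.75 [0.0, 132.2, 120.3, 252.1] [0.4537637 0.318379 ] 11.77363109588623 [50.6 40.9] origin [0.444 0.315]
blue 0.67 [312.8, 126.8, 420.7, 249.0] [0.45721552 0.01768477] -25.891883850097656 [40.8 50.5] origin [0.448 0.023]
402.3986801106766
```

View pics/w1.png

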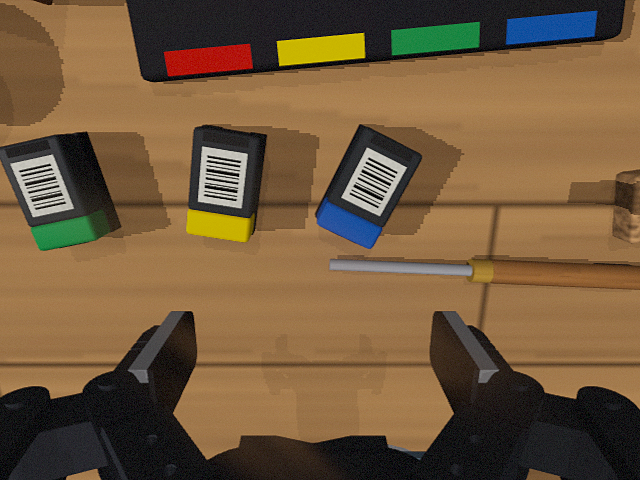

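The wrist picture shows green (55,190), yellow (226,183) and blue (368,187), with the deck front edge at row ~75. Label sizes come out at 50x41 mm, as given. Now the charger.

```bash
python3 -m creep '[{"linear":[0.8,0.2,0],"turn":[0,0,-0.025],"claw":1},{"linear":[0.8,0.2,0],"turn":[0,0,-0.025],"claw":1},{"linear":[0.8,0.2,0],"turn":[0,0,-0.025],"claw":1}]' | tail -1
python3 -m creep '[{"linear":[0.8,0.2,0],"turn":[0,0,0],"claw":1},{"linear":[0.8,0.2,0],"turn":[0,0,0],"claw":1},{"linear":[0.8,0.2,0],"turn":[0,0,0],"claw":1},{"linear":[0.8,0.2,0],"turn":[0,0,0],"claw":1},{"linear":[0.8,0.2,0],"turn":[0,0,0],"claw":1}]'
python3 - <<'E'
from h import *
s=cam('wrist'); save(s,'w2')
for c in ('red','yellow','green','blue'):
    p=vision.pinpoint('wrist','shoe_'+c); print(c,[(round(x['confidence'],2),onz(s,x['point'],.025)[:2].round(4)) for x in p[:1]])
f=s['frame']
w=(f.min(2)>130).astype(np.uint8); w=cv2.morphologyEx(w,cv2.MORPH_CLOSE,np.ones((7,7)))
for c in cv2.findContours(w,0,cv2.CHAIN_APPROX_NONE)[0]:
    if cv2.contourArea(c)>600:
        P=np.array([onz(s,p,.0365)[:2] for p in c[:,0]])*1000; b=cv2.minAreaRect(P.astype(np.float32)); print('white',cv2.boundingRect(c),np.round(b[0],1),np.round(b[1],1),round(b[2],1))
h=cv2.cvtColor(f,cv2.COLOR_BGR2HSV)
for n,lo,hi in(('red',0,8),('yellow',22,35),('green',50,80),('blue',100,125)):
    w=((h[...,0]>=lo)&(h[...,0]<=hi)&(h[...,1]>150)&(h[...,2]>70)).astype(np.uint8); w=cv2.morphologyEx(w,cv2.MORPH_OPEN,np.ones((3,3)))
    for c in cv2.findContours(w,0,cv2.CHAIN_APPROX_NONE)[0]:
        if cv2.contourArea(c)>300:
            P=np.array([onz(s,p,.025)[:2] for p in c[:,0]])*1000; b=cv2.minAreaRect(P.astype(np.float32)); print(n,cv2.boundingRect(c),np.round(b[0],1),np.round(b[1],1),round(b[2],1))
E
```

```text
grip_force: 0.0
time_s: 5.85
position: [0.6012, 0.042, 0.2904]
tcp_rot: [-180.0, 0.1, 4.5]
force: [-0.1, 0.5, 0.3]
finger_gap: 0.999
grip_force: 0.0
red [(0.67, array([0.6288, 0.1714]))]
yellow [(0.61, array([0.6385, 0.0717]))]
green []
blue [(0.79, array([ 0.6559, -0.1275]))]
white (285, 389, 128, 20) [377.  -16.9] [143.6  10.5] 87.4
white (296, 312, 59, 54) [448.8  16.7] [42.4 52.2] 64.2
white (173, 301, 42, 51) [453.2 158.6] [42.6 52.3] 80.8
white (0, 298, 56, 48) [444.7 330. ] [52.5 45.6] 11.9
white (147, 99, 50, 68) [649.8 172.7] [59.1 41.2] 4.9
white (260, 98, 46, 68) [658.4  73.1] [58.8 40.6] 4.5
white (370, 97, 48, 69) [666.8 -26.5] [59.8 41.2] 4.9
white (478, 96, 53, 69) [ 675.4 -125.6] [59.6 42.4] 4.7
white (58, 26, 39, 62) [707.1 253.2] [48.4 25.2] 5.1
red (147, 214, 79, 20) [562.1 165.4] [19.7 77.4] 4.5
red (87, 18, 110, 71) [715.3 201.4] [56.8 90.6] 4.5
yellow (192, 355, 27, 23) [398.9 146.8] [23.8 34.2] 76.0
yellow (248, 213, 78, 21) [570.5  65.4] [20.7 77.5] 4.5
yellow (223, 16, 105, 71) [726.2  83.8] [56.6 90.6] 4.5
green (16, 347, 60, 25) [392.  323.6] [25.1 63.7] 12.1
green (349, 213, 77, 19) [579.4 -34.7] [18.6 76.1] 4.5
green (358, 16, 105, 70) [735.9 -33.8] [55.8 90.4] 4.5
blue (275, 354, 56, 37) [398.8  38.9] [63.7 25.6] 66.1
blue (448, 212, 79, 20) [ 587.8 -134.3] [19.6 77.4] 4.5
blue (489, 14, 111, 71) [ 746.  -151.4] [56.4 90.6] 5.0
```

View pics/w2.png

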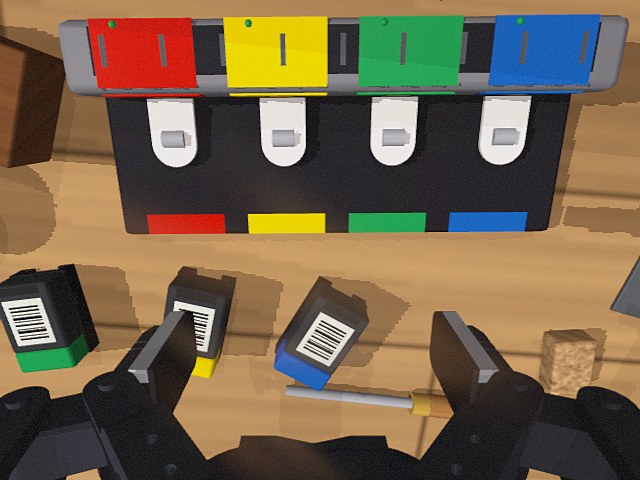

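The wrist picture shows the four white flanges clearly (red 172,135 to blue 503,132). From the patch rows the charger yaw is about 4.8° and its middle is at (0.643, 0.022). Now yellow.

```bash
cat >> h.py <<'E'
def go(x,y,z,yaw):
    "shift and turn, in creep units, from the present pose to TCP x,y,z pointing down with yaw"
    p,T=tool(); G=R.from_euler('xyz',[180,0,yaw],degrees=True).as_matrix()
    print('shift',(T.T@(np.array([x,y,z])-p)/.1).round(3),'turn',(R.from_matrix(T.T@G).as_rotvec(degrees=True)/180).round(4))
def sh(yaw,P,dx,dy=0): # point dx,dy from P in axes of yaw
    a=np.radians(yaw); return P[0]+dx*np.cos(a)-dy*np.sin(a),P[1]+dx*np.sin(a)+dy*np.cos(a)
CY=4.8
SHOE=dict(red=(.6299,.1710),yellow=(.6385,.0714),green=(.6469,-.0282),blue=(.6555,-.1273))
E
python3 -m creep '[{"linear":[-0.7,-0.63,0.5],"turn":[0,0,0],"claw":1},{"linear":[-0.7,-0.63,0.5],"turn":[0,0,0],"claw":1},{"linear":[-0.7,-0.63,0.5],"turn":[0,0,0],"claw":1}]' | tail -1
python3 -m creep '[{"linear":[-0.7,-0.63,0.5],"turn":[0,0,0.076],"claw":1},{"linear":[-0.7,-0.63,0.5],"turn":[0,0,0.076],"claw":1},{"linear":[-0.7,-0.63,0.5],"turn":[0,0,0.076],"claw":1},{"linear":[-0.7,-0.63,0.5],"turn":[0,0,0.076],"claw":1},{"linear":[-0.7,-0.63,0.5],"turn":[0,0,0.076],"claw":1}]'
python3 - <<'E'
from h import *
go(.4525,.156,.03,-9.3)
s=cam('wrist'); save(s,'w3'); packs(s,'wrist')
E
```

```text
grip_force: 0.0
time_s: 6.9
position: [0.4548, 0.1561, 0.1916]
tcp_rot: [-180.0, -0.2, -9.1]
force: [1.2, -0.1, -0.0]
finger_gap: 0.997
grip_force: 0.0
shift [-0.028  0.005  1.616] turn [-0.0001 -0.0011  0.001 ]
yellow 0.96 [270.3, 154.5, 356.1, 299.2] [0.46151294 0.15445294] -9.258842468261719 [40.8 49.9] origin [0.452 0.157]
green 0.72 [23.0, 188.6, 182.5, 344.0] [0.4536015  0.31825214] 11.68191146850586 [50.8 41. ] origin [0.444 0.317]
blue 0.61 [422.8, 121.3, 578.5, 280.9] [0.45715848 0.01745856] -25.914634704589844 [40.9 50.4] origin [0.45  0.022]
```

```bash
python3 -m creep '[{"linear":[-0.03,0,0.9],"turn":[0,0,0],"claw":1},{"linear":[-0.03,0,0.9],"turn":[0,0,0],"claw":1},{"linear":[-0.03,0,0.9],"turn":[0,0,0],"claw":1}]' | tail -1
python3 -m creep '[{"linear":[0,0,0.4],"turn":[0,0,0],"claw":1},{"linear":[0,0,0.71],"turn":[0,0,0],"claw":1},{"linear":[0,0,0.71],"turn":[0,0,0],"claw":1},{"linear":[0,0,0.71],"turn":[0,0,0],"claw":-1},{"linear":[0,0,0.71],"turn":[0,0,0],"claw":-1},{"linear":[0,0,0.71],"turn":[0,0,0],"claw":-1},{"linear":[0,0,0.71],"turn":[0,0,0],"claw":-1},{"linear":[0,0,0.71],"turn":[0,0,0],"claw":-1},{"linear":[0,0,0.71],"turn":[0,0,0],"claw":-1},{"linear":[0,0,0.71],"turn":[0,0,0],"claw":-1}]'
python3 -m creep '[{"linear":[0,0,-0.5],"turn":[0,0,0],"claw":-1},{"linear":[0,0,-0.8],"turn":[0,0,0],"claw":-1},{"linear":[0,0,-0.8],"turn":[0,0,0],"claw":-1},{"linear":[0,0,-0.8],"turn":[0,0,0],"claw":-1},{"linear":[0,0,-0.8],"turn":[0,0,0],"claw":-1}]'
python3 - <<'E'
from h import *
s=cam('wrist'); save(s,'w4'); p,T=tool()
g=vision.regions_of('wrist','pack_yellow')[0]; print(g['confidence'])
c,a,sz=label(s,g['mask'],p[2]+.02); print('tool coords of label',T.T@(np.r_[c,p[2]+.02]-p),a,sz)
x,y=sh(CY,SHOE['yellow'],-.085); go(x,y,.1,CY)
E
```

```text
grip_force: 0.0
time_s: 8.6
position: [0.452, 0.1571, 0.0317]
tcp_rot: [-179.9, -0.3, -9.2]
force: [-0.6, -0.3, 8.5]
finger_gap: 0.694
grip_force: 66.5
time_s: 9.1
position: [0.4486, 0.1567, 0.1082]
tcp_rot: [180.0, 0.1, -9.2]
force: [0.6, 0.1, -5.2]
finger_gap: 0.696
grip_force: 69.4
0.89
tool coords of label [ 0.0105862   0.00102808 -0.02003358] -9.224891662597656 [40.1 50. ]
shift [1.186 0.744 0.075] turn [ 0.0002  0.0011 -0.0776]
```

```bash
python3 -m creep '[{"linear":[0.5,0.37,0],"turn":[0,0,0],"claw":-1},{"linear":[0.6,0.37,0],"turn":[0,0,0],"claw":-1},{"linear":[0.6,0.37,0],"turn":[0,0,0],"claw":-1}]' | tail -1
python3 -m creep '[{"linear":[0.4,0.25,0],"turn":[0,0,-0.04],"claw":-1},{"linear":[0.586,0.374,0],"turn":[0,0,-0.0776],"claw":-1},{"linear":[0.586,0.374,0],"turn":[0,0,-0.0776],"claw":-1},{"linear":[0.586,0.374,0],"turn":[0,0,-0.0776],"claw":-1},{"linear":[0.586,0.374,0],"turn":[0,0,-0.0776],"claw":-1},{"linear":[0.586,0.374,0],"turn":[0,0,-0.0776],"claw":-1}]'
cat >> h.py <<'E'
def chk(c):
    "held pack's label and its shoe's flange, in tool coordinates"
    s=cam('wrist'); p,T=tool(); print('tcp',p.round(4),np.round(r.state()['tcp_rot'],2))
    g=vision.regions_of('wrist','pack_'+c)[0]
    q,a,sz=label(s,g['mask'],p[2]+.02); print('label in tool',(T.T@(np.r_[q,p[2]+.02]-p)).round(4),round(a,1),sz)
    f=s['frame']; w=(f.min(2)>130).astype(np.uint8); w=cv2.morphologyEx(w,cv2.MORPH_CLOSE,np.ones((7,7)))
    for k in cv2.findContours(w,0,cv2.CHAIN_APPROX_NONE)[0]:
        if cv2.contourArea(k)>600:
            P=np.array([(T.T@(onz(s,x,.0365)-p))[:2] for x in k[:,0]])*1000; b=cv2.minAreaRect(P.astype(np.float32)); print('white',cv2.boundingRect(k),'tool mm',np.round(b[0],1),np.round(b[1],1),round(b[2],1))
    return s
E
python3 - <<'E'
from h import *
s=chk('yellow'); save(s,'w5')
x,y=sh(CY,SHOE['yellow'],-.085); go(x,y,.06,CY)
E
```

```text
grip_force: 69.2
time_s: 10.1
position: [0.5539, 0.0654, 0.1088]
tcp_rot: [-180.0, 0.1, 4.8]
force: [0.3, -1.0, -4.7]
finger_gap: 0.695
grip_force: 69.1
tcp [0.5542 0.0653 0.1091] [-1.7998e+02  6.0000e-02  4.8200e+00]
label in tool [ 0.0104  0.0008 -0.02  ] 4.7 [49.6 39.9]
white (242, 266, 144, 149) tool mm [-47.4   0.8] [93.5 75.2] 0.0
white (487, 0, 107, 115) tool mm [ 98.4 100.4] [42.2 46.9] 89.9
white (267, 0, 94, 115) tool mm [98.4  1. ] [46.9 40.4] 0.0
white (35, 0, 102, 116) tool mm [ 98.2 -99.1] [47.3 40.5] 0.0
shift [-0.007  0.009  0.493] turn [-0.0001  0.0002  0.0001]
```

View pics/w5.png

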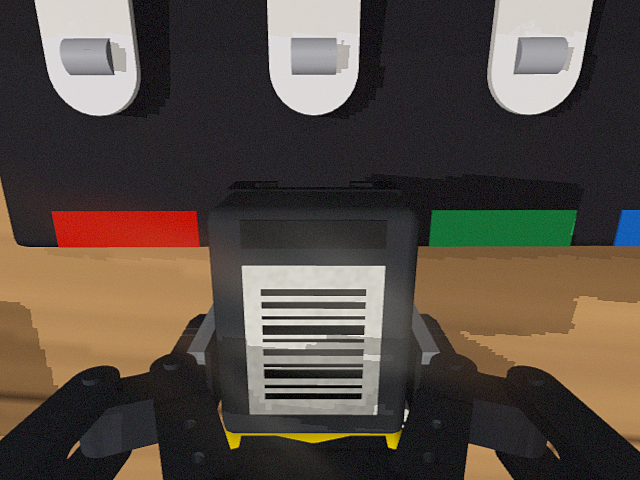

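The picture shows the yellow pack centred on the yellow flange: label and flange columns both ~313. The flange is at tool y +1.0 mm and the label at +0.8 mm, so they are aligned. I lower it onto the deck.

```bash
python3 -m creep '[{"linear":[0,0,0.3],"turn":[0,0,0],"claw":-1},{"linear":[0,0,0.49],"turn":[0,0,0],"claw":-1},{"linear":[0,0,0.49],"turn":[0,0,0],"claw":-1},{"linear":[0,0,0.49],"turn":[0,0,0],"claw":-1},{"linear":[0,0,0.49],"turn":[0,0,0],"claw":-1}]'
python3 -m creep '[{"linear":[0,0,0.02],"turn":[0,0,0],"claw":-1},{"linear":[0,0,0.02],"turn":[0,0,0],"claw":-1},{"linear":[0,0,0.02],"turn":[0,0,0],"claw":-1}]'
```

```text
time_s: 10.7
position: [0.5559, 0.0646, 0.0615]
tcp_rot: [180.0, -0.1, 4.8]
force: [0.7, -0.3, -4.0]
finger_gap: 0.694
grip_force: 69.5
time_s: 11.0
position: [0.5553, 0.0644, 0.0587]
tcp_rot: [180.0, -0.0, 4.8]
force: [-0.1, 0.2, -4.2]
finger_gap: 0.693
grip_force: 69.4
```

```bash
for i in 1; do python3 -m creep '[{"linear":[0,0,0.01],"turn":[0,0,0],"claw":-1},{"linear":[0,0,0.01],"turn":[0,0,0],"claw":-1},{"linear":[0,0,0.01],"turn":[0,0,0],"claw":-1}]' | egrep 'pos|force: \['; done
python3 -m creep '[{"linear":[0,0,0.01],"turn":[0,0,0],"claw":-1},{"linear":[0,0,0.01],"turn":[0,0,0],"claw":-1},{"linear":[0,0,0.01],"turn":[0,0,0],"claw":-1}]' | egrep 'pos|force: \['
python3 -m creep '[{"linear":[0,0,0.01],"turn":[0,0,0],"claw":-1},{"linear":[0,0,0.01],"turn":[0,0,0],"claw":-1},{"linear":[0,0,0.01],"turn":[0,0,0],"claw":-1}]' | egrep 'pos|force: \['
```

```text
position: [0.5551, 0.0644, 0.0573]
force: [-0.1, 0.5, -4.3]
position: [0.5553, 0.0644, 0.0567]
force: [-1.9, 1.5, 1.7]
position: [0.5553, 0.0644, 0.0567]
force: [-4.7, -0.7, 9.4]
```

```bash
python3 -m creep '[{"linear":[0,0,-0.008],"turn":[0,0,0],"claw":-1},{"linear":[0.1,0,-0.008],"turn":[0,0,0],"claw":-1},{"linear":[0.2,0,-0.008],"turn":[0,0,0],"claw":-1},{"linear":[0.3,0,-0.008],"turn":[0,0,0],"claw":-1},{"linear":[0.4,0,-0.008],"turn":[0,0,0],"claw":-1},{"linear":[0.5,0,-0.008],"turn":[0,0,0],"claw":-1},{"linear":[0.5,0,-0.008],"turn":[0,0,0],"claw":-1}]' | egrep 'pos|force'
python3 - <<'E'
from h import *
p,T=tool(); d=p[:2]-SHOE['yellow']; a=np.radians(CY); print('tcp in shoe',d@[np.cos(a),np.sin(a)],d@[-np.sin(a),np.cos(a)])
s=cam('wrist'); save(s,'w6')
g=vision.regions_of('wrist','pack_yellow')[0]; q,b,sz=label(s,g['mask'],.075); print('label in tool',(T.T@(np.r_[q,.075]-p)).round(4),b,sz)
d=q-SHOE['yellow'];print('label in shoe (9,0 when home)',d@[np.cos(a),np.sin(a)],d@[-np.sin(a),np.cos(a)])
E
```

```text
position: [0.6074, 0.0689, 0.0572]
force: [1.2, 1.7, 4.8]
grip_force: 70.1
tcp in shoe -0.03123076566661432 9.680825021896017e-05
label in tool [ 0.0089  0.0009 -0.0177] 4.778406620025635 [50.4 41. ]
label in shoe (9,0 when home) -0.022360893927754685 -0.0008089167682137576
```

```bash
python3 -m creep '[{"linear":[0.1,0,0],"turn":[0,0,0],"claw":-1},{"linear":[0.2,0,0],"turn":[0,0,0],"claw":-1},{"linear":[0.28,0,0],"turn":[0,0,0],"claw":-1},{"linear":[0.28,0,0],"turn":[0,0,0],"claw":-1}]' | egrep 'pos|force'
python3 -m creep '[{"linear":[0.01,0,0],"turn":[0,0,0],"claw":-1},{"linear":[0.02,0,0],"turn":[0,0,0],"claw":-1},{"linear":[0.02,0,0],"turn":[0,0,0],"claw":-1}]' | egrep 'pos|force'
python3 -m creep '[{"linear":[0.01,0,0],"turn":[0,0,0],"claw":-1},{"linear":[0.01,0,0],"turn":[0,0,0],"claw":-1},{"linear":[0.01,0,0],"turn":[0,0,0],"claw":-1}]' | egrep 'pos|force'
```

```text
position: [0.6352, 0.0711, 0.0571]
force: [4.0, 2.1, 4.5]
grip_force: 70.3
position: [0.6354, 0.0711, 0.0569]
force: [2.1, 1.1, 6.1]
grip_force: 70.7
position: [0.6357, 0.0711, 0.0568]
force: [0.9, 1.2, 6.8]
grip_force: 70.9
```

```bash
cat >> h.py <<'E'
def seat(c):
    p,T=tool(); a=np.radians(CY); U=np.array([[np.cos(a),np.sin(a)],[-np.sin(a),np.cos(a)]])
    print('tcp in shoe',(U@(p[:2]-SHOE[c])).round(4),p[2].round(4))
    s=cam('wrist'); g=vision.regions_of('wrist','pack_'+c)[0]; q,b,sz=label(s,g['mask'],.075)
    print('label in tool',(T.T@(np.r_[q,.075]-p)).round(4),round(b,2),sz,'in shoe (9,0 home)',(U@(q-SHOE[c])).round(4)); return s
E
python3 -c "
from h import *
seat('yellow')"
```

```text
tcp in shoe [-0.0028 -0.    ] 0.0568
label in tool [ 0.0092  0.0009 -0.0182] 4.77 [50.3 40.7] in shoe (9,0 home) [ 0.0064 -0.0009]
```

```bash
python3 -m creep '[{"linear":[0.01,0,0],"turn":[0,0,0],"claw":-1},{"linear":[0.02,0,0],"turn":[0,0,0],"claw":-1},{"linear":[0.02,0,0],"turn":[0,0,0],"claw":-1}]' | egrep 'pos|force'
python3 -m creep '[{"linear":[0.01,0,0],"turn":[0,0,0],"claw":-1},{"linear":[0.02,0,0],"turn":[0,0,0],"claw":-1},{"linear":[0.02,0,0],"turn":[0,0,0],"claw":-1}]' | egrep 'pos|force'
python3 -c "
from h import *
seat('yellow')"
```

```text
position: [0.6361, 0.0712, 0.0568]
force: [-5.4, -0.2, 11.4]
grip_force: 71.3
position: [0.6374, 0.0713, 0.0567]
force: [-6.5, -0.7, 13.1]
grip_force: 71.3
tcp in shoe [-0.0011  0.    ] 0.0567
label in tool [ 0.0092  0.0009 -0.0183] 4.8 [50.4 40.7] in shoe (9,0 home) [ 0.0082 -0.0009]
```

```bash
python3 -m creep '[{"linear":[0.01,0,-0.005],"turn":[0,0,0],"claw":-1},{"linear":[0.02,0,-0.005],"turn":[0,0,0],"claw":-1},{"linear":[0.02,0,-0.005],"turn":[0,0,0],"claw":-1}]' | egrep 'pos|force'
python3 -m creep '[{"linear":[0.01,0,0],"turn":[0,0,0],"claw":-1},{"linear":[0.02,0,0],"turn":[0,0,0],"claw":-1},{"linear":[0.02,0,0],"turn":[0,0,0],"claw":-1}]' | egrep 'pos|force'
python3 -c "
from h import *
s=seat('yellow');save(s,'w7')"
```

```text
position: [0.6392, 0.0715, 0.0567]
force: [-7.1, -0.8, 10.4]
grip_force: 71.0
position: [0.6391, 0.0715, 0.0567]
force: [-13.9, -2.3, 15.8]
grip_force: 71.7
tcp in shoe [0.0007 0.    ] 0.0567
label in tool [ 0.0091  0.0009 -0.0183] 4.82 [50.2 40.7] in shoe (9,0 home) [ 0.0099 -0.0009]
```

```bash
python3 -m creep '[{"linear":[0.01,0,0],"turn":[0,0,0],"claw":-1},{"linear":[0.02,0,0],"turn":[0,0,0],"claw":-1},{"linear":[0.02,0,0],"turn":[0,0,0],"claw":-1}]' | egrep 'pos|force'
python3 -m creep '[{"linear":[0.01,0,0],"turn":[0,0,0],"claw":-1},{"linear":[0.02,0,0],"turn":[0,0,0],"claw":-1},{"linear":[0.02,0,0],"turn":[0,0,0],"claw":-1}]' | egrep 'pos|force'
python3 -c "
from h import *
s=seat('yellow');save(s,'w7')"
```

```text
position: [0.6393, 0.0714, 0.0567]
force: [-19.7, -3.1, 19.5]
grip_force: 72.2
position: [0.6393, 0.0714, 0.0567]
force: [-25.5, -5.1, 24.0]
grip_force: 72.8
tcp in shoe [ 0.0008 -0.    ] 0.0567
label in tool [ 0.009   0.0009 -0.0185] 4.85 [50.1 40.7] in shoe (9,0 home) [ 0.0101 -0.0009]
```

```bash
python3 -m creep '[{"linear":[-0.04,0,-0.02],"turn":[0,0,0],"claw":-1},{"linear":[-0.07,0,-0.03],"turn":[0,0,0],"claw":-1},{"linear":[-0.07,0,-0.03],"turn":[0,0,0],"claw":-1},{"linear":[-0.07,0,-0.03],"turn":[0,0,0],"claw":-1},{"linear":[-0.07,0,-0.03],"turn":[0,0,0],"claw":1},{"linear":[-0.07,0,-0.03],"turn":[0,0,0],"claw":1},{"linear":[-0.07,0,-0.03],"turn":[0,0,0],"claw":1},{"linear":[-0.07,0,-0.03],"turn":[0,0,0],"claw":1},{"linear":[-0.07,0,-0.03],"turn":[0,0,0],"claw":1}]' | egrep 'pos|force|gap'
python3 -m creep '[{"linear":[0,0,-0.5],"turn":[0,0,0],"claw":1},{"linear":[0,0,-1],"turn":[0,0,0],"claw":1},{"linear":[0,0,-1],"turn":[0,0,0],"claw":1},{"linear":[0,0,-1],"turn":[0,0,0],"claw":1}]' | egrep 'pos|force|gap'
python3 -m creep '[{"linear":[0,0,-0.3],"turn":[0,0,0],"claw":1},{"linear":[-0.5,-0.3,-0.3],"turn":[0,0,0],"claw":1},{"linear":[-1,-0.3,-0.3],"turn":[0,0,0],"claw":1},{"linear":[-1,-0.3,-0.3],"turn":[0,0,0],"claw":1},{"linear":[-1,-0.3,-0.3],"turn":[0,0,0],"claw":1}]' | egrep 'pos|force|gap'
python3 -c "
from h import *
s=seat('yellow');save(s,'w8');packs(s,'wrist')
go(.45,.2,.25,0)"
```

```text
position: [0.6413, 0.0717, 0.0599]
force: [-0.2, -0.2, 0.1]
finger_gap: 1.001
grip_force: 0.0
position: [0.642, 0.0716, 0.1619]
force: [-0.8, -0.3, -0.4]
finger_gap: 1.001
grip_force: 0.0
position: [0.5362, 0.0935, 0.1884]
force: [0.8, -0.4, 0.4]
finger_gap: 1.002
grip_force: 0.0
tcp in shoe [-0.1001  0.0306] 0.1884
label in tool [0.109  0.0316 0.113 ] 4.81 [46.  40.8] in shoe (9,0 home) [ 0.0085 -0.001 ]
yellow 0.87 [313.6, 0.5, 427.5, 159.3] [0.65086066 0.06823758] 4.814026832580566 [50.9 45.1] origin [0.641 0.068]
green 0.65 [0.0, 237.5, 92.3, 384.7] [0.45358264 0.30211444] -8.289680480957031 [22.4 55. ] origin [0.443 0.317]
blue 0.59 [324.9, 254.5, 463.5, 409.0] [0.45680975 0.01755138] -26.01449966430664 [41.  50.7] origin [0.449 0.024]
shift [-0.801 -1.141 -0.606] turn [-0.      0.      0.0265]
```

View pics/w8.png

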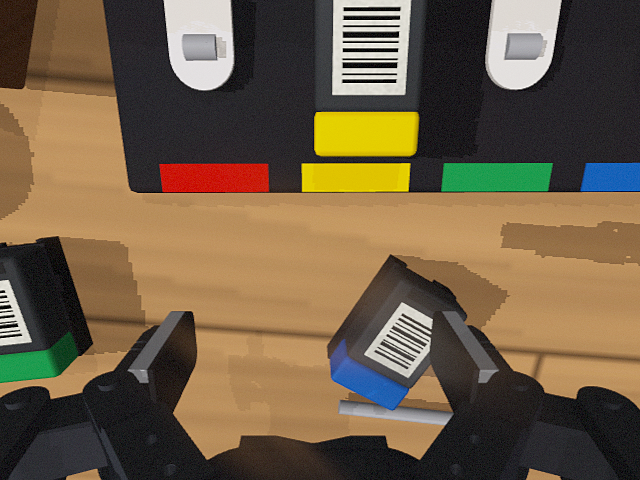

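The yellow pack is on its rail, with its heel at (366,133) just behind the yellow patch. Blue is next, at (395,330).

```bash
python3 -m creep '[{"linear":[-0.4,0.3,0],"turn":[0,0,0.045],"claw":1},{"linear":[-0.929,0.643,0],"turn":[0,0,0.09],"claw":1},{"linear":[-0.929,0.643,0],"turn":[0,0,0.135],"claw":1},{"linear":[-0.929,0.643,0],"turn":[0,0,0.1706],"claw":1},{"linear":[-0.929,0.643,0],"turn":[0,0,0.1706],"claw":1},{"linear":[-0.929,0.643,0],"turn":[0,0,0.1706],"claw":1}]'|egrep 'pos|rot'
python3 - <<'E'
from h import *
s=cam('wrist'); packs(s,'wrist'); go(.449,.0216,.0305,-25.9)
E
```

```text
position: [0.4519, 0.0213, 0.1898]
tcp_rot: [-180.0, -0.0, -25.7]
yellow 0.89 [27.5, 2.6, 196.9, 90.2] [0.6357251  0.09223309] 64.24433135986328 [21.   8.8] origin None
green 0.59 [0.0, 305.6, 82.4, 399.6] [0.43801364 0.29597955] -38.70282745361328 [2.3 4.7] origin [0.446 0.316]
blue 0.61 [265.6, 155.9, 355.8, 298.7] [0.45711893 0.0178914 ] -26.082469940185547 [40.7 50.3] origin [0.449 0.023]
shift [-0.023  0.01   1.59 ] turn [0.     0.0001 0.0002]
```

```bash
python3 -m creep '[{"linear":[-0.02,0.01,0.9],"turn":[0,0,0],"claw":1},{"linear":[-0.02,0.01,0.9],"turn":[0,0,0],"claw":1},{"linear":[-0.02,0.01,0.9],"turn":[0,0,0],"claw":1}]' | tail -1
python3 -m creep '[{"linear":[0,0,0.4],"turn":[0,0,0],"claw":1},{"linear":[0,0,0.69],"turn":[0,0,0],"claw":1},{"linear":[0,0,0.69],"turn":[0,0,0],"claw":1},{"linear":[0,0,0.69],"turn":[0,0,0],"claw":-1},{"linear":[0,0,0.69],"turn":[0,0,0],"claw":-1},{"linear":[0,0,0.69],"turn":[0,0,0],"claw":-1},{"linear":[0,0,0.69],"turn":[0,0,0],"claw":-1},{"linear":[0,0,0.69],"turn":[0,0,0],"claw":-1},{"linear":[0,0,0.69],"turn":[0,0,0],"claw":-1},{"linear":[0,0,0.69],"turn":[0,0,0],"claw":-1}]'
python3 -m creep '[{"linear":[0,0,-0.5],"turn":[0,0,0],"claw":-1},{"linear":[0,0,-0.8],"turn":[0,0,0],"claw":-1},{"linear":[0,0,-0.8],"turn":[0,0,0],"claw":-1},{"linear":[0,0,-0.8],"turn":[0,0,0],"claw":-1},{"linear":[0,0,-0.8],"turn":[0,0,0],"claw":-1}]'
python3 - <<'E'
from h import *
x,y=sh(CY,SHOE['blue'],-.085); go(x,y,.11,CY)
E
```

```text
grip_force: 0.0
time_s: 20.45
position: [0.4513, 0.0211, 0.033]
tcp_rot: [-179.9, -0.3, -25.9]
force: [0.2, 2.0, 5.7]
finger_gap: 0.697
grip_force: 65.8
time_s: 20.95
position: [0.448, 0.0216, 0.1097]
tcp_rot: [180.0, 0.1, -25.9]
force: [0.3, 0.2, -4.5]
finger_gap: 0.692
grip_force: 69.8
shift [ 1.786  0.866 -0.007] turn [-0.      0.0007 -0.1706]
```

```bash
python3 -m creep '[{"linear":[0.4,0.2,0],"turn":[0,0,0],"claw":-1},{"linear":[0.8,0.4,0],"turn":[0,0,0],"claw":-1},{"linear":[0.9,0.43,0],"turn":[0,0,0],"claw":-1},{"linear":[0.9,0.43,0],"turn":[0,0,0],"claw":-1}]' | tail -1
python3 -m creep '[{"linear":[0.3,0.15,0],"turn":[0,0,-0.043],"claw":-1},{"linear":[0.6,0.3,0],"turn":[0,0,-0.086],"claw":-1},{"linear":[0.886,0.436,0],"turn":[0,0,-0.129],"claw":-1},{"linear":[0.886,0.436,0],"turn":[0,0,-0.1706],"claw":-1},{"linear":[0.886,0.436,0],"turn":[0,0,-0.1706],"claw":-1},{"linear":[0.886,0.436,0],"turn":[0,0,-0.1706],"claw":-1},{"linear":[0.886,0.436,0],"turn":[0,0,-0.1706],"claw":-1},{"linear":[0.886,0.436,0],"turn":[0,0,-0.1706],"claw":-1}]' | egrep 'pos|rot'
python3 - <<'E'
from h import *
s=chk('blue'); save(s,'w9')
x,y=sh(CY,SHOE['blue'],-.085); go(x,y,.0575,CY)
E
```

```text
grip_force: 69.5
position: [0.5715, -0.1337, 0.1105]
tcp_rot: [-180.0, 0.0, 4.8]
tcp [ 0.5717 -0.1339  0.1106] [-1.7999e+02  2.0000e-02  4.7700e+00]
label in tool [ 0.0078  0.0007 -0.02  ] 4.7 [49.  39.5]
white (243, 275, 141, 145) tool mm [-52.7   0.6] [92.7 75.1] 0.0
white (267, 0, 93, 116) tool mm [98.5  1. ] [40.4 47.8] 89.9
white (37, 0, 102, 117) tool mm [ 98.3 -99.1] [40.5 48.2] 90.0
shift [-0.011  0.002  0.532] turn [-0.      0.     -0.0001]
```

```bash
python3 -m creep '[{"linear":[0,0.003,0.3],"turn":[0,0,0],"claw":-1},{"linear":[0,0.003,0.5],"turn":[0,0,0],"claw":-1},{"linear":[0,0.003,0.5],"turn":[0,0,0],"claw":-1},{"linear":[0,0.003,0.5],"turn":[0,0,0],"claw":-1},{"linear":[0,0.003,0.5],"turn":[0,0,0],"claw":-1}]' | egrep 'pos|force: \['
python3 -m creep '[{"linear":[0,0,0.01],"turn":[0,0,0],"claw":-1},{"linear":[0,0,0.01],"turn":[0,0,0],"claw":-1},{"linear":[0,0,0.01],"turn":[0,0,0],"claw":-1}]' | egrep 'pos|force: \['
python3 -m creep '[{"linear":[0,0,0.01],"turn":[0,0,0],"claw":-1},{"linear":[0,0,0.01],"turn":[0,0,0],"claw":-1},{"linear":[0,0,0.01],"turn":[0,0,0],"claw":-1}]' | egrep 'pos|force: \['
```

```text
position: [0.5726, -0.1351, 0.0616]
force: [0.3, -0.3, -5.5]
position: [0.5722, -0.135, 0.06]
force: [-0.3, -0.7, -4.4]
position: [0.572, -0.1349, 0.0586]
force: [-0.3, 0.2, -5.4]
```

```bash
python3 -m creep '[{"linear":[0,-0.005,0.01],"turn":[0,0,0],"claw":-1},{"linear":[0,-0.005,0.01],"turn":[0,0,0],"claw":-1},{"linear":[0,-0.005,0.01],"turn":[0,0,0],"claw":-1}]' | egrep 'pos|force: \['
python3 -c "
from h import *
s=seat('blue')"
```

```text
position: [0.572, -0.1344, 0.0576]
force: [0.5, -0.0, -6.0]
tcp in shoe [-0.0838 -0.0001] 0.0576
label in tool [ 0.0057  0.0009 -0.0174] 4.78 [50.  40.8] in shoe (9,0 home) [-0.0781 -0.0011]
```

```bash
python3 -m creep '[{"linear":[0,0,0.01],"turn":[0,0,0],"claw":-1},{"linear":[0,0,0.01],"turn":[0,0,0],"claw":-1},{"linear":[0,0,0.01],"turn":[0,0,0],"claw":-1}]' | egrep 'pos|force: \['
```

```text
position: [0.5721, -0.1344, 0.0575]
force: [-3.3, 1.7, 5.6]
```

```bash
python3 -m creep '[{"linear":[0,0,-0.008],"turn":[0,0,0],"claw":-1},{"linear":[0.1,0,-0.008],"turn":[0,0,0],"claw":-1},{"linear":[0.2,0,-0.008],"turn":[0,0,0],"claw":-1},{"linear":[0.3,0,-0.008],"turn":[0,0,0],"claw":-1},{"linear":[0.4,0,-0.008],"turn":[0,0,0],"claw":-1},{"linear":[0.5,0,-0.008],"turn":[0,0,0],"claw":-1},{"linear":[0.6,0,-0.008],"turn":[0,0,0],"claw":-1},{"linear":[0.7,0,-0.008],"turn":[0,0,0],"claw":-1},{"linear":[0.8,0,-0.008],"turn":[0,0,0],"claw":-1},{"linear":[0.84,0,-0.008],"turn":[0,0,0],"claw":-1}]' | egrep 'pos|force: \['
python3 -m creep '[{"linear":[0.02,0,0],"turn":[0,0,0],"claw":-1},{"linear":[0.04,0,0],"turn":[0,0,0],"claw":-1},{"linear":[0.06,0,0],"turn":[0,0,0],"claw":-1},{"linear":[0.06,0,0],"turn":[0,0,0],"claw":-1}]' | egrep 'pos|force: \['
python3 -c "
from h import *
s=seat('blue')"
```

```text
position: [0.6575, -0.1274, 0.0579]
force: [-5.3, -0.9, 8.4]
position: [0.6598, -0.1271, 0.0576]
force: [-11.5, -0.9, 9.0]
tcp in shoe [ 0.0043 -0.0002] 0.0576
label in tool [ 0.0058  0.0009 -0.0174] 4.82 [50.5 40.7] in shoe (9,0 home) [ 0.0102 -0.0011]
```

Already at the position where yellow stopped. I confirm the stop, then relax and release.

```bash
python3 -m creep '[{"linear":[0.02,0,0],"turn":[0,0,0],"claw":-1},{"linear":[0.04,0,0],"turn":[0,0,0],"claw":-1},{"linear":[0.04,0,0],"turn":[0,0,0],"claw":-1}]' | egrep 'pos|force: \['
python3 -m creep '[{"linear":[-0.04,0,-0.01],"turn":[0,0,0],"claw":-1},{"linear":[-0.08,0,-0.02],"turn":[0,0,0],"claw":-1},{"linear":[-0.08,0,-0.02],"turn":[0,0,0],"claw":-1},{"linear":[-0.08,0,-0.02],"turn":[0,0,0],"claw":1},{"linear":[-0.08,0,-0.02],"turn":[0,0,0],"claw":1},{"linear":[-0.08,0,-0.02],"turn":[0,0,0],"claw":1},{"linear":[-0.08,0,-0.02],"turn":[0,0,0],"claw":1},{"linear":[-0.08,0,-0.02],"turn":[0,0,0],"claw":1}]' | egrep 'pos|force|gap'
python3 -m creep '[{"linear":[0,0,-0.5],"turn":[0,0,0],"claw":1},{"linear":[0,0,-1],"turn":[0,0,0],"claw":1},{"linear":[0,0,-1],"turn":[0,0,0],"claw":1},{"linear":[0,0,-1],"turn":[0,0,0],"claw":1}]' | egrep 'pos|force|gap'
python3 -m creep '[{"linear":[0,0,-0.6],"turn":[0,0,0],"claw":1},{"linear":[0,0,-0.6],"turn":[0,0,0],"claw":1},{"linear":[0,-1,-0.6],"turn":[0,0,0],"claw":1},{"linear":[0,-1,-0.6],"turn":[0,0,0],"claw":1},{"linear":[0,-1,-0.6],"turn":[0,0,0],"claw":1},{"linear":[0,-1,-0.6],"turn":[0,0,0],"claw":1}]' | egrep 'pos|force|gap'
python3 -c "
from h import *
seat('blue');s=seat('yellow');packs(s,'wrist')
go(.449,.318,.19,11.75)"
```

```text
position: [0.6599, -0.1272, 0.0576]
force: [-25.2, -3.2, 17.8]
position: [0.658, -0.1273, 0.0596]
force: [-0.2, 0.2, 0.9]
finger_gap: 0.998
grip_force: 0.0
position: [0.6588, -0.1276, 0.1617]
force: [-0.7, -0.3, -1.5]
finger_gap: 1.001
grip_force: 0.0
position: [0.6488, -0.0262, 0.2181]
force: [0.6, 0.2, -0.4]
finger_gap: 0.998
grip_force: 0.0
tcp in shoe [0.0018 0.1013] 0.2181
label in tool [0.0065 0.1024 0.1431] 4.79 [50.2 41.1] in shoe (9,0 home) [ 0.0083 -0.0011]
tcp in shoe [ 0.0024 -0.1002] 0.2184
label in tool [ 0.0079 -0.0986  0.1434] 5.1 [50.2 41. ] in shoe (9,0 home) [ 0.0101 -0.0017]
yellow 0.61 [116.6, 157.0, 230.6, 296.4] [0.64163867 0.07925007] 5.104877948760986 [54.9 44.9] origin [0.63  0.077]
blue 0.85 [396.7, 159.6, 505.3, 295.7] [ 0.65817035 -0.13747414] 4.767209053039551 [54.8 44.9] origin [ 0.647 -0.134]
shift [-1.711 -3.616  0.293] turn [ 0.     0.    -0.039]
```

```bash
python3 -m creep '[{"linear":[-0.44,-0.9,0],"turn":[0,0,0],"claw":1},{"linear":[-0.44,-0.9,0],"turn":[0,0,0],"claw":1},{"linear":[-0.44,-0.9,0],"turn":[0,0,0],"claw":1}]' | tail -1
python3 -m creep '[{"linear":[-0.44,-0.9,0],"turn":[0,0,0],"claw":1},{"linear":[-0.44,-0.9,0],"turn":[0,0,0],"claw":1},{"linear":[-0.44,-0.9,0],"turn":[0,0,0],"claw":1}]' | tail -1
python3 -m creep '[{"linear":[-0.44,-0.9,0.1],"turn":[0,0,0],"claw":1},{"linear":[-0.44,-0.9,0.1],"turn":[0,0,0],"claw":1},{"linear":[-0.44,-0.9,0.1],"turn":[0,0,0],"claw":1}]' | tail -1
python3 -m creep '[{"linear":[-0.44,-0.88,0.2],"turn":[0,0,-0.039],"claw":1},{"linear":[-0.44,-0.88,0.2],"turn":[0,0,-0.039],"claw":1},{"linear":[-0.44,-0.88,0.2],"turn":[0,0,-0.039],"claw":1},{"linear":[-0.44,-0.88,0.2],"turn":[0,0,-0.039],"claw":1},{"linear":[-0.44,-0.88,0.2],"turn":[0,0,-0.039],"claw":1}]' | egrep 'pos|rot'
python3 -c "
from h import *
s=cam('wrist');packs(s,'wrist')
go(.445,.3165,.0305,11.75)"
```

```text
grip_force: 0.0
grip_force: 0.0
grip_force: 0.0
position: [0.4455, 0.3135, 0.1898]
tcp_rot: [180.0, -0.1, 11.8]
shift [ 0.005 -0.029  1.592] turn [ 0.     -0.0002 -0.0002]
```

```bash
python3 -c "
from h import *
s=cam('wrist');save(s,'w10')
for n in('scene','side'):
    c=cam(n); save(c,n+'1'); q=vision.pinpoint(n,'pack_green'); l=vision.pinpoint(n,'label_green')
    print(n,[(round(x['confidence'],2),np.round(x['point']),onz(c,x['point'],0)[:2].round(3)) for x in q[:3]],[(round(x['confidence'],2),onz(c,x['point'],.05)[:2].round(3)) for x in l[:2]])
"
```

```text
scene [] [(0.7, array([0.457, 0.314])), (0.19, array([0.666, 0.055]))]
side [(0.71, array([221., 352.]), array([0.454, 0.321])), (0.54, array([425., 210.]), array([ 0.445, -0.27 ]))] [(0.64, array([0.465, 0.316])), (0.48, array([0.617, 0.364]))]
```

View pics/w10.png

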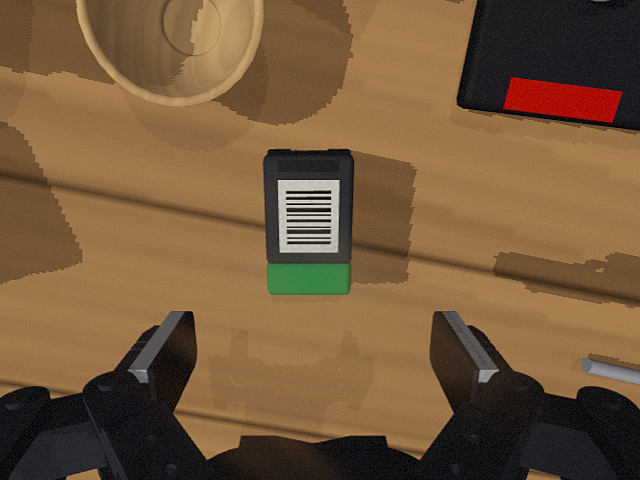

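The network missed it, but green is where it was expected (308,222), square in the view. I grasp it.

```bash
python3 -m creep '[{"linear":[0,-0.025,0.9],"turn":[0,0,0],"claw":1},{"linear":[0,-0.025,0.9],"turn":[0,0,0],"claw":1},{"linear":[0,-0.025,0.9],"turn":[0,0,0],"claw":1}]' | tail -1
python3 -m creep '[{"linear":[0,0,0.4],"turn":[0,0,0],"claw":1},{"linear":[0,0,0.69],"turn":[0,0,0],"claw":1},{"linear":[0,0,0.69],"turn":[0,0,0],"claw":1},{"linear":[0,0,0.69],"turn":[0,0,0],"claw":-1},{"linear":[0,0,0.69],"turn":[0,0,0],"claw":-1},{"linear":[0,0,0.69],"turn":[0,0,0],"claw":-1},{"linear":[0,0,0.69],"turn":[0,0,0],"claw":-1},{"linear":[0,0,0.69],"turn":[0,0,0],"claw":-1},{"linear":[0,0,0.69],"turn":[0,0,0],"claw":-1},{"linear":[0,0,0.69],"turn":[0,0,0],"claw":-1}]'
python3 -m creep '[{"linear":[0,0,-0.5],"turn":[0,0,0],"claw":-1},{"linear":[0,0,-1],"turn":[0,0,0],"claw":-1},{"linear":[0,0,-1],"turn":[0,0,0],"claw":-1},{"linear":[0,0,-1],"turn":[0,0,0],"claw":-1},{"linear":[0,0,-1],"turn":[0,0,0],"claw":-1}]'
python3 - <<'E'
from h import *
x,y=sh(CY,SHOE['green'],-.085); go(x,y,.13,CY)
E
```

```text
grip_force: 0.0
time_s: 31.45
position: [0.4454, 0.3178, 0.0331]
tcp_rot: [-179.9, -0.3, 11.8]
force: [-0.5, -0.0, 7.9]
finger_gap: 0.694
grip_force: 66.5
time_s: 31.95
position: [0.4424, 0.3164, 0.1295]
tcp_rot: [180.0, 0.1, 11.8]
force: [-0.3, -1.2, -3.7]
finger_gap: 0.692
grip_force: 67.8
shift [ 0.452  3.688 -0.004] turn [0.0002 0.0007 0.039 ]
```

```bash
python3 -m creep '[{"linear":[0.05,0.3,0],"turn":[0,0,0],"claw":-1},{"linear":[0.113,0.7,0],"turn":[0,0,0],"claw":-1},{"linear":[0.113,0.922,0],"turn":[0,0,0],"claw":-1},{"linear":[0.113,0.922,0],"turn":[0,0,0],"claw":-1}]' | tail -1
python3 -m creep '[{"linear":[0.06,0.5,0],"turn":[0,0,0],"claw":-1},{"linear":[0.113,0.922,0],"turn":[0,0,0],"claw":-1},{"linear":[0.113,0.922,0],"turn":[0,0,0],"claw":-1}]' | tail -1
python3 -m creep '[{"linear":[0.06,0.5,0],"turn":[0,0,0],"claw":-1},{"linear":[0.113,0.922,0],"turn":[0,0,0],"claw":-1},{"linear":[0.113,0.922,0],"turn":[0,0,0],"claw":-1}]' | tail -1
python3 -m creep '[{"linear":[0.06,0.4,0],"turn":[0,0,0.039],"claw":-1},{"linear":[0.113,0.75,0],"turn":[0,0,0.039],"claw":-1},{"linear":[0.113,0.922,0.15],"turn":[0,0,0.039],"claw":-1},{"linear":[0.113,0.922,0.2],"turn":[0,0,0.039],"claw":-1},{"linear":[0.113,0.922,0.2],"turn":[0,0,0.039],"claw":-1},{"linear":[0.113,0.922,0.2],"turn":[0,0,0.039],"claw":-1},{"linear":[0.113,0.922,0.2],"turn":[0,0,0.039],"claw":-1}]' | egrep 'pos|rot'
python3 - <<'E'
from h import *
s=chk('green')
x,y=sh(CY,SHOE['green'],-.085); go(x,y,.060,CY)
E
```

```text
grip_force: 67.7
grip_force: 67.8
grip_force: 67.9
position: [0.563, -0.0334, 0.1104]
tcp_rot: [-180.0, 0.0, 4.9]
tcp [ 0.5632 -0.0336  0.1107] [-1.7999e+02 -2.0000e-02  4.8800e+00]
label in tool [ 0.0871  0.0013 -0.02  ] 4.9 [25.3 21.2]
white (242, 268, 142, 147) tool mm [-48.9   0.7] [74.9 93. ] 90.0
white (526, 0, 114, 135) tool mm [ 94.1 127.8] [56.4 51.9] 0.0
white (270, 0, 93, 117) tool mm [98.2  1.9] [48.2 40.4] 0.0
white (0, 0, 112, 131) tool mm [  95.1 -121. ] [51.8 54.6] 89.7
shift [-0.013  0.014  0.508] turn [ 0.     -0.0002  0.0004]
```

```bash
python3 -m creep '[{"linear":[0,0.01,0.3],"turn":[0,0,0],"claw":-1},{"linear":[0,0.01,0.49],"turn":[0,0,0],"claw":-1},{"linear":[0,0.01,0.49],"turn":[0,0,0],"claw":-1},{"linear":[0,0.01,0.49],"turn":[0,0,0],"claw":-1},{"linear":[0,0.01,0.49],"turn":[0,0,0],"claw":-1}]' | egrep 'pos|force: \['
python3 -m creep '[{"linear":[0,0,0.02],"turn":[0,0,0],"claw":-1},{"linear":[0,0,0.02],"turn":[0,0,0],"claw":-1},{"linear":[0,0,0.02],"turn":[0,0,0],"claw":-1}]' | egrep 'pos|force: \['
python3 -m creep '[{"linear":[0,0,0.01],"turn":[0,0,0],"claw":-1},{"linear":[0,0,0.01],"turn":[0,0,0],"claw":-1},{"linear":[0,0,0.01],"turn":[0,0,0],"claw":-1}]' | egrep 'pos|force: \['
python3 -c "
from h import *
s=seat('green')"
```

```text
position: [0.5641, -0.0358, 0.0626]
force: [-0.1, 0.1, -2.9]
position: [0.5635, -0.0359, 0.0598]
force: [-0.3, 0.1, -2.6]
position: [0.5634, -0.0358, 0.0584]
force: [0.1, -0.2, -3.2]
tcp in shoe [-0.0839 -0.0006] 0.0584
label in tool [ 0.0079  0.0009 -0.0166] 4.78 [50.4 40.7] in shoe (9,0 home) [-0.076  -0.0015]
```

```bash
python3 -m creep '[{"linear":[0,-0.005,0.01],"turn":[0,0,0],"claw":-1},{"linear":[0,-0.005,0.01],"turn":[0,0,0],"claw":-1},{"linear":[0,-0.005,0.01],"turn":[0,0,0],"claw":-1}]' | egrep 'pos|force: \['
python3 -m creep '[{"linear":[0,0,0.007],"turn":[0,0,0],"claw":-1},{"linear":[0,0,0.007],"turn":[0,0,0],"claw":-1},{"linear":[0,0,0.007],"turn":[0,0,0],"claw":-1}]' | egrep 'pos|force: \['
```

```text
position: [0.5635, -0.0357, 0.0582]
force: [-3.4, -3.2, 5.3]
position: [0.5635, -0.0357, 0.0582]
force: [-5.4, -2.1, 11.3]
```

```bash
python3 -m creep '[{"linear":[0,0,-0.014],"turn":[0,0,0],"claw":-1},{"linear":[0.1,0,-0.014],"turn":[0,0,0],"claw":-1},{"linear":[0.2,0,-0.014],"turn":[0,0,0],"claw":-1},{"linear":[0.3,0,-0.014],"turn":[0,0,0],"claw":-1},{"linear":[0.4,0,-0.014],"turn":[0,0,0],"claw":-1},{"linear":[0.5,0,-0.014],"turn":[0,0,0],"claw":-1},{"linear":[0.6,0,-0.014],"turn":[0,0,0],"claw":-1},{"linear":[0.7,0,-0.014],"turn":[0,0,0],"claw":-1},{"linear":[0.8,0,-0.014],"turn":[0,0,0],"claw":-1},{"linear":[0.84,0,-0.014],"turn":[0,0,0],"claw":-1}]' | egrep 'pos|force: \['
python3 -m creep '[{"linear":[0.02,0,0],"turn":[0,0,0],"claw":-1},{"linear":[0.04,0,0],"turn":[0,0,0],"claw":-1},{"linear":[0.06,0,0],"turn":[0,0,0],"claw":-1},{"linear":[0.06,0,0],"turn":[0,0,0],"claw":-1}]' | egrep 'pos|force: \['
python3 -c "
from h import *
s=seat('green')"
```

```text
position: [0.648, -0.0284, 0.0582]
force: [-6.6, -1.7, 10.0]
position: [0.6493, -0.0283, 0.0582]
force: [-14.6, -2.9, 14.1]
tcp in shoe [ 0.0023 -0.0003] 0.0582
label in tool [ 0.0077  0.0009 -0.0169] 4.88 [50.7 40.7] in shoe (9,0 home) [ 0.0102 -0.0012]
```

```bash
python3 -m creep '[{"linear":[0.02,0,0],"turn":[0,0,0],"claw":-1},{"linear":[0.04,0,0],"turn":[0,0,0],"claw":-1},{"linear":[0.04,0,0],"turn":[0,0,0],"claw":-1}]' | egrep 'pos|force: \['
python3 -m creep '[{"linear":[-0.04,0,-0.01],"turn":[0,0,0],"claw":-1},{"linear":[-0.08,0,-0.02],"turn":[0,0,0],"claw":-1},{"linear":[-0.08,0,-0.02],"turn":[0,0,0],"claw":-1},{"linear":[-0.08,0,-0.02],"turn":[0,0,0],"claw":1},{"linear":[-0.08,0,-0.02],"turn":[0,0,0],"claw":1},{"linear":[-0.08,0,-0.02],"turn":[0,0,0],"claw":1},{"linear":[-0.08,0,-0.02],"turn":[0,0,0],"claw":1},{"linear":[-0.08,0,-0.02],"turn":[0,0,0],"claw":1}]' | egrep 'pos|force|gap'
python3 -m creep '[{"linear":[0,0,-0.5],"turn":[0,0,0],"claw":1},{"linear":[0,0,-1],"turn":[0,0,0],"claw":1},{"linear":[0,0,-1],"turn":[0,0,0],"claw":1},{"linear":[0,0,-1],"turn":[0,0,0],"claw":1}]' | egrep 'pos|force|gap'
python3 -m creep '[{"linear":[0,0,-0.8],"turn":[0,0,0],"claw":1},{"linear":[0,0,-0.8],"turn":[0,0,0],"claw":1},{"linear":[0,0,-0.8],"turn":[0,0,0],"claw":1},{"linear":[0,0,-0.8],"turn":[0,0,0],"claw":1}]' | egrep 'pos|force|gap'
python3 -c "
from h import *
seat('blue');seat('green');s=seat('yellow');save(s,'w11')
c=cam('scene'); save(c,'scene2')
for t in('scanner','holster_in'): print(t,[(round(x['confidence'],2),onz(c,x['point'],.006)) for x in vision.pinpoint('scene',t)[:1]])
go(.545,-.37,.23,0)"
```

```text
position: [0.6494, -0.0283, 0.0581]
force: [-27.2, -3.3, 22.9]
position: [0.6493, -0.0282, 0.0602]
force: [0.3, -0.2, 0.6]
finger_gap: 1.001
grip_force: 0.0
position: [0.6502, -0.0283, 0.1623]
force: [-0.2, 0.3, -0.4]
finger_gap: 1.003
grip_force: 0.0
position: [0.6487, -0.0281, 0.2392]
force: [-0.2, 0.2, -0.9]
finger_gap: 0.998
grip_force: 0.0
tcp in shoe [0.0015 0.0994] 0.2392
label in tool [0.0069 0.1006 0.1642] 4.78 [49.6 41.1] in shoe (9,0 home) [ 0.0083 -0.0011]
tcp in shoe [0.001  0.0002] 0.2375
label in tool [0.0099 0.0013 0.1625] 4.79 [49.9 41. ] in shoe (9,0 home) [ 0.0102 -0.001 ]
tcp in shoe [ 0.0012 -0.0998] 0.2377
label in tool [ 0.0098 -0.0979  0.1628] 5.13 [50.2 41.1] in shoe (9,0 home) [ 0.0104 -0.0018]
scanner [(0.89, array([ 0.53253174, -0.37568032,  0.006     ]))]
holster_in [(0.63, array([ 0.54747127, -0.35642927,  0.006     ]))]
shift [-1.321  3.32   0.095] turn [-0.0001  0.0003  0.0266]
```

View pics/w11.png

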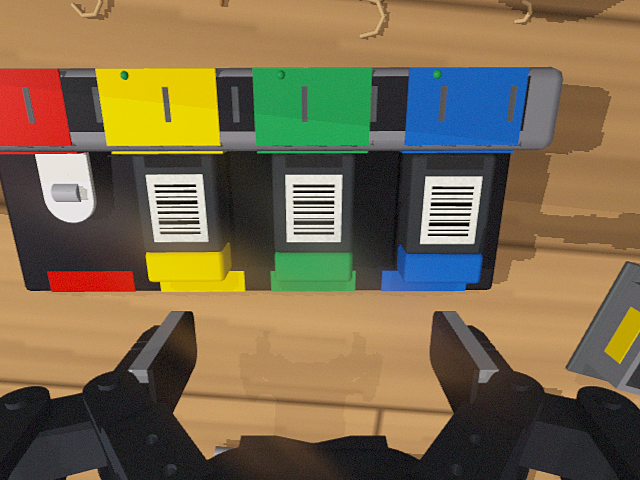

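The wrist picture shows three packs seated in a row: yellow (177,207), green (313,208) and blue (451,210). The red shoe is empty. The holster is at the right edge. I move over to look at the scanner.

```bash
python3 -m creep '[{"linear":[-0.75,0.98,0],"turn":[0,0,0],"claw":1},{"linear":[-0.75,0.98,0],"turn":[0,0,0],"claw":1},{"linear":[-0.75,0.98,0],"turn":[0,0,0],"claw":1},{"linear":[-0.75,0.98,0],"turn":[0,0,0],"claw":1}]' | tail -1
python3 -m creep '[{"linear":[-0.75,0.98,-0.2],"turn":[0,0,0],"claw":1},{"linear":[-0.75,0.98,-0.2],"turn":[0,0,0],"claw":1},{"linear":[-0.75,0.98,-0.2],"turn":[0,0,0],"claw":1},{"linear":[-0.75,0.98,-0.2],"turn":[0,0,0],"claw":1}]' | tail -1
python3 -m creep '[{"linear":[-0.75,0.98,-0.2],"turn":[0,0,0],"claw":1},{"linear":[-0.75,0.98,-0.2],"turn":[0,0,0],"claw":1},{"linear":[-0.75,0.98,-0.2],"turn":[0,0,0],"claw":1},{"linear":[-0.75,0.98,-0.2],"turn":[0,0,0],"claw":1},{"linear":[-0.75,0.98,-0.2],"turn":[0,0,0],"claw":1},{"linear":[-0.75,0.98,-0.2],"turn":[0,0,0],"claw":1}]' | egrep 'pos|rot'
python3 -c "
from h import *
s=cam('wrist');save(s,'w12');print(tool()[0])
for t in('scanner','holster_in'): print(t,[(round(x['confidence'],2),np.round(x['point']),onz(s,x['point'],.006).round(4)) for x in vision.pinpoint('wrist',t)[:1]])
g=vision.regions_of('wrist','scanner')[0]; print(g['confidence'],g['extent']); np.save('m.npy',g['mask'])
"
```

```text
grip_force: 0.0
grip_force: 0.0
position: [0.4504, -0.3382, 0.2797]
tcp_rot: [-179.9, -0.0, 4.9]
[ 0.45043182 -0.33824699  0.27972755]
scanner [(0.58, array([352.,  97.]), array([ 0.5438, -0.3679,  0.006 ]))]
holster_in []Traceback (most recent call last):
  File "<string>", line 5, in <module>
    g=vision.regions_of('wrist','scanner')[0]; print(g['confidence'],g['extent']); np.save('m.npy',g['mask'])
      ~~~~~~~~~~~~~~~~~~~~~~~~~~~~~~~~~~~~^^^
IndexError: list index out of range
```

View pics/w12.png

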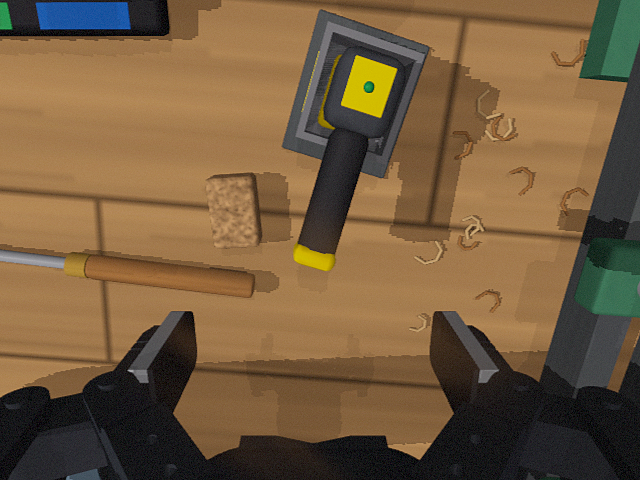

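The wrist picture shows the scanner in its holster: rim corners (318,10), (429,46), (386,178), (283,147), handle end at (315,258). The sanding block is at (233,210). I work out the holster's rim and the handle line.

Run:
```python
from h import *
s=cam('wrist'); 
C=[onz(s,p,.05)[:2] for p in((318,10),(429,46),(386,178),(283,147))]
for i in range(4): d=C[i]-C[i-1]; print(np.linalg.norm(d).round(4),np.degrees(np.arctan2(d[1],d[0])).round(1))
print('rim mid',np.mean(C,0).round(4))
h=cv2.cvtColor(s['frame'],cv2.COLOR_BGR2HSV)
w=((h[...,0]>20)&(h[...,0]<36)&(h[...,1]>150)&(h[...,2]>110)).astype(np.uint8); w[:, :250]=0;w[:,450:]=0; w[300:]=0
for c in cv2.findContours(w,0,cv2.CHAIN_APPROX_NONE)[0]:
    if cv2.contourArea(c)>200:
        for z in (.106,):
            P=np.array([onz(s,p,z)[:2] for p in c[:,0]])*1000; b=cv2.minAreaRect(P.astype(np.float32)); print('yellow',cv2.boundingRect(c),z,np.round(b[0],1),np.round(b[1],1),round(b[2],1))
# handle edges at several rows, top of handle z ~ .006+.083+.017+(rise)
g=s['frame'].max(2)
for row in (150,165,180,195,210,225,240):
    k=np.where(g[row,280:390]<60)[0]+280; print(row,k.min(),k.max(),onz(s,(k.min(),row),.105)[:2].round(4),onz(s,(k.max(),row),.105)[:2].round(4))
```

```text
0.1089 -10.9
0.0927 -101.2
0.1096 169.7
0.0938 78.4
rim mid [ 0.5405 -0.3658]
yellow (292, 241, 43, 30) 0.106 [ 418.2 -341.5] [35.  16.6] 74.5
yellow (340, 55, 57, 62) 0.106 [ 546.9 -369.1] [30.4 34. ] 77.7
150 324 381 [ 0.5011 -0.3433] [ 0.5047 -0.3846]
165 320 386 [ 0.4901 -0.3414] [ 0.4943 -0.3898]
180 315 356 [ 0.4788 -0.3387] [ 0.4814 -0.3691]
195 311 351 [ 0.4673 -0.3367] [ 0.4699 -0.3666]
210 307 346 [ 0.4556 -0.3346] [ 0.4581 -0.3641]
225 302 342 [ 0.4435 -0.3317] [ 0.4461 -0.3624]
240 298 337 [ 0.4311 -0.3296] [ 0.4337 -0.3598]
```

```bash
python3 -m creep '[{"linear":[0.36,0.2,0.3],"turn":[0,0,0.045],"claw":1},{"linear":[0.36,0.2,0.7],"turn":[0,0,0.0894],"claw":1},{"linear":[0.36,0.2,0.7],"turn":[0,0,0.0894],"claw":1},{"linear":[0.36,0.2,0.7],"turn":[0,0,0.0894],"claw":1},{"linear":[0.36,0.2,0.7],"turn":[0,0,0.0894],"claw":1}]' | egrep 'pos|rot'
python3 -c "
from h import *
s=cam('wrist');save(s,'w13');p,T=tool()
for t in('scanner','holster_in'): print(t,[(round(x['confidence'],2),np.round(x['point']),onz(s,x['point'],.006).round(4)) for x in vision.pinpoint('wrist',t)[:1]])
g=s['frame'].max(2)
for row in range(200,420,30):
    k=np.where(g[row,200:440]<60)[0]+200
    if len(k): print(row,k.min(),k.max(),(T.T@(onz(s,(k.min(),row),.105)-p))[:2].round(4),(T.T@(onz(s,(k.max(),row),.105)-p))[:2].round(4))
go(.488,-.355,.087,-11.2)
"
```

```text
position: [0.4874, -0.3573, 0.2124]
tcp_rot: [179.9, -0.1, -11.1]
scanner [(0.65, array([311., 137.]), array([ 0.545 , -0.3684,  0.006 ]))]
holster_in []
200 288 372 [ 0.0274 -0.0138] [0.0275 0.0353]
230 287 333 [ 0.0092 -0.0147] [0.0092 0.0128]
260 287 332 [-0.0098 -0.015 ] [-0.0098  0.0125]
290 286 331 [-0.0298 -0.016 ] [-0.0298  0.0122]
320 286 439 [-0.0507 -0.0164] [-0.0508  0.0818]
350 436 436 [-0.0728  0.0818] [-0.0728  0.0818]
380 263 439 [-0.0958 -0.0328] [-0.0959  0.086 ]
shift [-0.003 -0.028  1.255] turn [ 0.0007 -0.001  -0.0002]
```

View pics/w13.png

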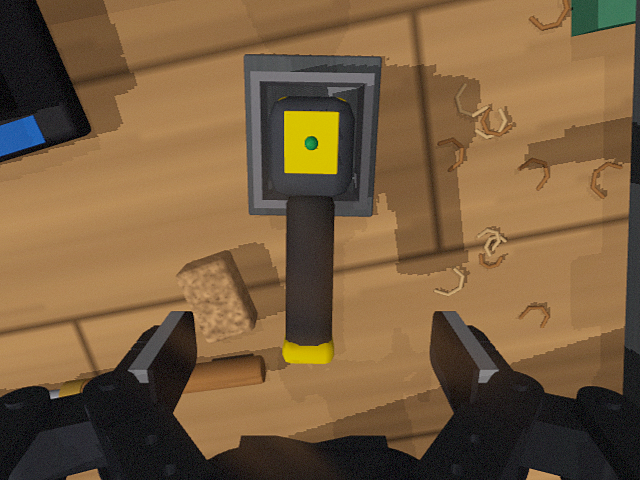

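The handle runs straight down column 310 between the fingers, and the sanding block stays well below them. I descend and grip.

```bash
python3 -m creep '[{"linear":[0,-0.02,0.65],"turn":[0,0,0.006],"claw":1},{"linear":[0,-0.02,0.65],"turn":[0,0,0.006],"claw":1},{"linear":[0,-0.02,0.65],"turn":[0,0,0.006],"claw":1}]' | egrep 'pos|force: \['
python3 -m creep '[{"linear":[0,0,0.3],"turn":[0,0,0],"claw":1},{"linear":[0,0,0.6],"turn":[0,0,0],"claw":1},{"linear":[0,0,0.6],"turn":[0,0,0],"claw":1},{"linear":[0,0,0.6],"turn":[0,0,0],"claw":1},{"linear":[0,0,0.6],"turn":[0,0,0],"claw":-1},{"linear":[0,0,0.6],"turn":[0,0,0],"claw":-1},{"linear":[0,0,0.6],"turn":[0,0,0],"claw":-1},{"linear":[0,0,0.6],"turn":[0,0,0],"claw":-1},{"linear":[0,0,0.6],"turn":[0,0,0],"claw":-1},{"linear":[0,0,0.6],"turn":[0,0,0],"claw":-1}]'
python3 -m creep '[{"linear":[0,0,0],"turn":[0,0,0],"claw":-1},{"linear":[0,0,0],"turn":[0,0,0],"claw":-1},{"linear":[0,0,0],"turn":[0,0,0],"claw":-1},{"linear":[0,0,0],"turn":[0,0,0],"claw":-1}]'
```

```text
position: [0.4861, -0.3538, 0.1435]
force: [-0.1, 0.3, 0.1]
time_s: 43.0
position: [0.4876, -0.3552, 0.0861]
tcp_rot: [180.0, -0.1, -12.4]
force: [-1.4, 1.7, 5.6]
finger_gap: 0.343
grip_force: 59.4
time_s: 43.4
position: [0.4876, -0.3552, 0.0861]
tcp_rot: [180.0, -0.1, -12.4]
force: [-0.7, 0.2, 5.8]
finger_gap: 0.342
grip_force: 59.4
```

```bash
python3 -m creep '[{"linear":[0,0,-0.2],"turn":[0,0,0],"claw":-1},{"linear":[0,0,-0.5],"turn":[0,0,0],"claw":-1},{"linear":[0,0,-1],"turn":[0,0,0],"claw":-1},{"linear":[0,0,-1],"turn":[0,0,0],"claw":-1},{"linear":[0,0,-1],"turn":[0,0,0],"claw":-1}]' | egrep 'pos|force|gap'
python3 -m creep '[{"linear":[0,0,-0.4],"turn":[0,0,0],"claw":-1},{"linear":[0,0,-0.8],"turn":[0,0,0],"claw":-1},{"linear":[0,0,-0.8],"turn":[0,0,0],"claw":-1},{"linear":[0,0,-0.8],"turn":[0,0,0],"claw":-1}]' | egrep 'pos|force|gap'
python3 - <<'E'
from h import *
s=cam('wrist'); save(s,'w14'); p,T=tool()
c=cam('scene');d=cam('side'); save(c,'scene3');save(d,'side3')
a=vision.pinpoint('scene','scanner');b=vision.pinpoint('side','scanner')
print([(round(x[0]['confidence'],2),x[0]['point']) for x in (a,b) if x])
if a and b: q=tri(c,a[0]['point'],d,b[0]['point']);print('scanner',q,'in tool',T.T@(q-p))
h=cv2.cvtColor(s['frame'],cv2.COLOR_BGR2HSV)
w=((h[...,0]>20)&(h[...,0]<36)&(h[...,1]>150)&(h[...,2]>110)).astype(np.uint8)
for k in cv2.findContours(w,0,cv2.CHAIN_APPROX_NONE)[0]:
    if cv2.contourArea(k)>200:
        P=np.array([(T.T@(onz(s,x,p[2]+.017)-p))[:2] for x in k[:,0]])*1000; b=cv2.minAreaRect(P.astype(np.float32)); print('yellow tool mm',cv2.boundingRect(k),np.round(b[0],1),np.round(b[1],1),round(b[2],1))
# packs still home?
for t in('yellow','green','blue'):
    for n,S in(('scene',c),('side',d)):
        f=vision.pinpoint(n,'label_'+t)
        print(t,n,[(round(x['confidence'],2),onz(S,x['point'],.075)[:2].round(3)) for x in f[:1]],np.round(sh(CY,SHOE[t],.009),3))
E
```

```text
position: [0.4877, -0.3552, 0.1862]
force: [-0.4, 1.0, -1.9]
finger_gap: 0.348
grip_force: 59.9
position: [0.487, -0.3546, 0.2639]
force: [0.0, 0.6, -1.9]
finger_gap: 0.343
grip_force: 60.3
[(0.78, [189.5, 122.2]), (0.52, [422.6, 111.0])]
scanner [ 0.54292564 -0.36579086  0.18526604] in tool [ 0.05785352 -0.00046155  0.07722956]
yellow tool mm (251, 104, 123, 133) [60.8  1.3] [31.3 35.1] 90.0
yellow scene [(0.86, array([0.647, 0.069]))] [0.647 0.072]
yellow side [(0.64, array([0.658, 0.074]))] [0.647 0.072]
green scene [(0.74, array([ 0.668, -0.026]))] [ 0.656 -0.027]
green side [(0.71, array([ 0.672, -0.038]))] [ 0.656 -0.027]
blue scene [(0.75, array([ 0.66 , -0.135]))] [ 0.664 -0.127]
blue side [(0.96, array([ 0.659, -0.126]))] [ 0.664 -0.127]
```

View pics/scene3.png

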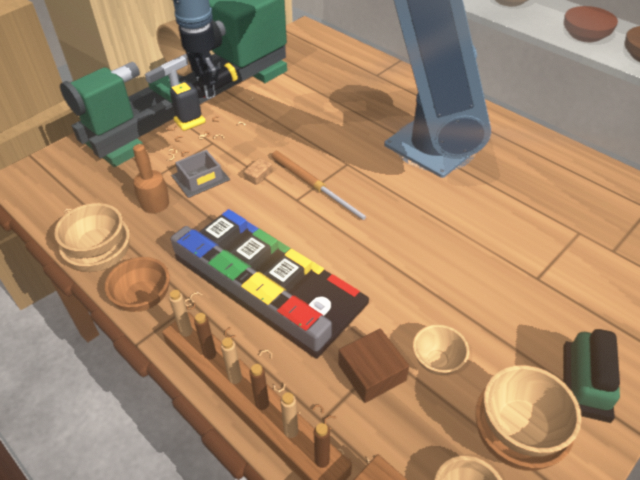

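Scene picture: the three packs are still seated, the scanner is held upright at (188,105), and the holster (203,175) is empty. I aim at yellow first, since red is absent.

```bash
python3 -m creep '[{"linear":[0,-0.3,0],"turn":[0,0,0],"claw":-1},{"linear":[0,-0.6,0],"turn":[0,0,0],"claw":-1},{"linear":[0,-0.9,0],"turn":[0,0,0],"claw":-1}]' | tail -1
python3 -m creep '[{"linear":[0,-0.3,0],"turn":[0,0,0],"claw":-1},{"linear":[0,-0.6,0],"turn":[0,0,0],"claw":-1},{"linear":[0,-0.9,0],"turn":[0,0,0],"claw":-1}]' | tail -1
python3 -m creep '[{"linear":[0,-0.3,0],"turn":[0,0,0],"claw":-1},{"linear":[0,-0.6,0],"turn":[0,0,0],"claw":-1},{"linear":[0,-0.9,0],"turn":[0,0,0],"claw":-1}]' | tail -1
python3 -m creep '[{"linear":[0,-0.3,0],"turn":[0,0,0],"claw":-1},{"linear":[0,-0.6,0],"turn":[0,0,0],"claw":-1},{"linear":[0,-0.9,0],"turn":[0,0,0],"claw":-1}]' | tail -1
python3 -m creep '[{"linear":[0.07,-0.3,0],"turn":[0,0,0],"claw":-1},{"linear":[0.07,-0.6,0],"turn":[0,0,0],"claw":-1},{"linear":[0.07,-0.9,0],"turn":[0,0,0],"claw":-1},{"linear":[0.07,-0.9,0],"turn":[0,0,0],"claw":-1},{"linear":[0.07,-0.9,0],"turn":[0,0,0],"claw":-1}]' | egrep 'pos|rot'
python3 - <<'E'
from h import *
go(.5914,.0847,.262,-12.4)
s=cam('wrist'); save(s,'w15')
c=cam('scene');d=cam('side'); save(d,'side4')
a=vision.pinpoint('scene','scanner');b=vision.pinpoint('side','scanner')
if a and b: print('scanner',tri(c,a[0]['point'],d,b[0]['point']),a[0]['confidence'],b[0]['confidence'])
E
```

```text
grip_force: 60.2
grip_force: 60.2
grip_force: 60.2
grip_force: 60.2
position: [0.5906, 0.0837, 0.265]
tcp_rot: [180.0, 0.0, -12.3]
shift [ 0.006 -0.012  0.03 ] turn [0.0001 0.     0.0007]
scanner [0.64343836 0.07292808 0.18995083] 0.63 0.82
```

View pics/side4.png

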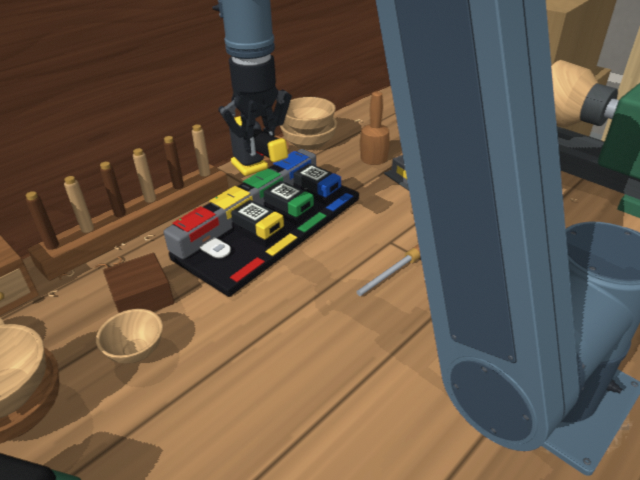

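The side picture shows the scanner upright above yellow, and triangulation puts its window within 5 mm of the label. I dwell here, then go along the row.

```bash
python3 -m creep '[{"linear":[0.02,0,0.1],"turn":[0,0,0],"claw":-1},{"linear":[0.02,0,0.1],"turn":[0,0,0],"claw":-1},{"linear":[0.02,0,0.1],"turn":[0,0,0],"claw":-1},{"linear":[0.02,0,0.1],"turn":[0,0,0],"claw":-1},{"linear":[0.02,0,0.1],"turn":[0,0,0],"claw":-1},{"linear":[0.02,0,0.1],"turn":[0,0,0],"claw":-1},{"linear":[0.02,0,0.1],"turn":[0,0,0],"claw":-1},{"linear":[0.02,0,0.1],"turn":[0,0,0],"claw":-1},{"linear":[0.02,0,0.1],"turn":[0,0,0],"claw":-1},{"linear":[0.02,0,0.1],"turn":[0,0,0],"claw":-1}]' | tail -1
python3 -m creep '[{"linear":[0,0,0],"turn":[0,0,0],"claw":-1},{"linear":[0,0,0],"turn":[0,0,0],"claw":-1},{"linear":[0,0,0],"turn":[0,0,0],"claw":-1},{"linear":[0,0,0],"turn":[0,0,0],"claw":-1},{"linear":[0,0,0],"turn":[0,0,0],"claw":-1},{"linear":[0,0,0],"turn":[0,0,0],"claw":-1},{"linear":[0,0,0],"turn":[0,0,0],"claw":-1}]' | egrep 'pos|rot'
python3 -m creep '[{"linear":[0.1,0.3,0],"turn":[0,0,0],"claw":-1},{"linear":[0.2,0.6,0],"turn":[0,0,0],"claw":-1},{"linear":[0.295,0.95,0],"turn":[0,0,0],"claw":-1},{"linear":[0.295,0.95,0],"turn":[0,0,0],"claw":-1},{"linear":[0.295,0.95,0],"turn":[0,0,0],"claw":-1},{"linear":[0.295,0.95,0],"turn":[0,0,0],"claw":-1},{"linear":[0.295,0.95,0],"turn":[0,0,0],"claw":-1},{"linear":[0.295,0.95,0],"turn":[0,0,0],"claw":-1},{"linear":[0.295,0.95,0],"turn":[0,0,0],"claw":-1},{"linear":[0.295,0.95,0],"turn":[0,0,0],"claw":-1}]' | egrep 'pos|rot'
python3 - <<'E'
from h import *
go(.5998,-.0149,.254,-12.4)
c=cam('scene');d=cam('side')
a=vision.pinpoint('scene','scanner');b=vision.pinpoint('side','scanner')
if a and b: print('scanner',tri(c,a[0]['point'],d,b[0]['point']),a[0]['confidence'],b[0]['confidence'])
E
```

```text
grip_force: 60.3
position: [0.5926, 0.0827, 0.2551]
tcp_rot: [180.0, 0.0, -12.4]
position: [0.601, -0.0159, 0.2552]
tcp_rot: [-180.0, -0.0, -12.3]
shift [-0.014 -0.007  0.012] turn [-0.     -0.      0.0003]
scanner [ 0.65359195 -0.02511348  0.17477542] 0.66 0.81
```

```bash
python3 -m creep '[{"linear":[0,0,0],"turn":[0,0,0],"claw":-1},{"linear":[0,0,0],"turn":[0,0,0],"claw":-1},{"linear":[0,0,0],"turn":[0,0,0],"claw":-1},{"linear":[0,0,0],"turn":[0,0,0],"claw":-1},{"linear":[0,0,0],"turn":[0,0,0],"claw":-1},{"linear":[0,0,0],"turn":[0,0,0],"claw":-1},{"linear":[0,0,0],"turn":[0,0,0],"claw":-1},{"linear":[0,0,0],"turn":[0,0,0],"claw":-1},{"linear":[0,0,0],"turn":[0,0,0],"claw":-1},{"linear":[0,0,0],"turn":[0,0,0],"claw":-1}]' | tail -1
python3 -m creep '[{"linear":[0.1,0.3,0],"turn":[0,0,0],"claw":-1},{"linear":[0.2,0.6,0],"turn":[0,0,0],"claw":-1},{"linear":[0.285,0.95,0],"turn":[0,0,0],"claw":-1},{"linear":[0.285,0.95,0],"turn":[0,0,0],"claw":-1},{"linear":[0.285,0.95,0],"turn":[0,0,0],"claw":-1},{"linear":[0.285,0.95,0],"turn":[0,0,0],"claw":-1},{"linear":[0.285,0.95,0],"turn":[0,0,0],"claw":-1},{"linear":[0.285,0.95,0],"turn":[0,0,0],"claw":-1},{"linear":[0.285,0.95,0],"turn":[0,0,0],"claw":-1},{"linear":[0.285,0.95,0],"turn":[0,0,0],"claw":-1}]' | egrep 'pos|rot'
python3 - <<'E'
from h import *
go(.6084,-.114,.254,-12.4)
c=cam('scene');d=cam('side')
a=vision.pinpoint('scene','scanner');b=vision.pinpoint('side','scanner')
if a and b: print('scanner',tri(c,a[0]['point'],d,b[0]['point']),a[0]['confidence'],b[0]['confidence'])
E
python3 -m creep '[{"linear":[0,0,0],"turn":[0,0,0],"claw":-1},{"linear":[0,0,0],"turn":[0,0,0],"claw":-1},{"linear":[0,0,0],"turn":[0,0,0],"claw":-1},{"linear":[0,0,0],"turn":[0,0,0],"claw":-1},{"linear":[0,0,0],"turn":[0,0,0],"claw":-1},{"linear":[0,0,0],"turn":[0,0,0],"claw":-1},{"linear":[0,0,0],"turn":[0,0,0],"claw":-1},{"linear":[0,0,0],"turn":[0,0,0],"claw":-1},{"linear":[0,0,0],"turn":[0,0,0],"claw":-1},{"linear":[0,0,0],"turn":[0,0,0],"claw":-1}]' | egrep 'pos|rot'
python3 -c "
from h import *
go(.4876,-.3552,.264,-12.4)
seat('blue')"
```

```text
grip_force: 60.5
position: [0.6085, -0.1148, 0.2552]
tcp_rot: [-180.0, -0.0, -12.3]
shift [-0.003 -0.008  0.012] turn [-0.     -0.      0.0003]
scanner [ 0.65950131 -0.12551628  0.17920724] 0.73 0.6
position: [0.6085, -0.1153, 0.2551]
tcp_rot: [-180.0, -0.0, -12.4]
shift [-0.667  2.603 -0.089] turn [-0.     -0.      0.0001]
tcp in shoe [-0.0458  0.0159] 0.2551Traceback (most recent call last):
  File "<string>", line 4, in <module>
    seat('blue')
    ~~~~^^^^^^^^
  File "h.py", line 58, in seat
    s=cam('wrist'); g=vision.regions_of('wrist','pack_'+c)[0]; q,b,sz=label(s,g['mask'],.075)
                      ~~~~~~~~~~~~~~~~~~~~~~~~~~~~~~~~~~~~^^^
IndexError: list index out of range
```

```bash
python3 -m creep '[{"linear":[-0.1,0.3,0],"turn":[0,0,0],"claw":-1},{"linear":[-0.2,0.6,-0.08],"turn":[0,0,0],"claw":-1},{"linear":[-0.222,0.868,-0.08],"turn":[0,0,0],"claw":-1}]' | tail -1
python3 -m creep '[{"linear":[-0.1,0.3,0],"turn":[0,0,0],"claw":-1},{"linear":[-0.2,0.6,0],"turn":[0,0,0],"claw":-1},{"linear":[-0.222,0.868,0],"turn":[0,0,0],"claw":-1}]' | tail -1
python3 -m creep '[{"linear":[-0.1,0.3,0],"turn":[0,0,0],"claw":-1},{"linear":[-0.2,0.6,0],"turn":[0,0,0],"claw":-1},{"linear":[-0.222,0.868,0],"turn":[0,0,0],"claw":-1},{"linear":[-0.222,0.868,0],"turn":[0,0,0],"claw":-1},{"linear":[-0.222,0.868,0],"turn":[0,0,0],"claw":-1},{"linear":[-0.222,0.868,0],"turn":[0,0,0],"claw":-1}]' | egrep 'pos|rot'
python3 -c "
from h import *
go(.4876,-.3552,.087,-12.4)"
```

```text
grip_force: 60.6
grip_force: 60.6
position: [0.4879, -0.3546, 0.2631]
tcp_rot: [-180.0, 0.0, -12.4]
shift [-1.000e-03  7.000e-03  1.761e+00] turn [-0.0002  0.      0.0003]
```

```bash
python3 -m creep '[{"linear":[0,0.005,0.4],"turn":[0,0,0],"claw":-1},{"linear":[0,0.005,0.8],"turn":[0,0,0],"claw":-1},{"linear":[0,0.005,0.9],"turn":[0,0,0],"claw":-1},{"linear":[0,0.005,0.9],"turn":[0,0,0],"claw":-1}]' | egrep 'pos|force: \['
python3 -m creep '[{"linear":[0,0,0.15],"turn":[0,0,0],"claw":-1},{"linear":[0,0,0.3],"turn":[0,0,0],"claw":-1},{"linear":[0,0,0.45],"turn":[0,0,0],"claw":-1},{"linear":[0,0,0.6],"turn":[0,0,0],"claw":-1},{"linear":[0,0,0.7],"turn":[0,0,0],"claw":-1},{"linear":[0,0,0.8],"turn":[0,0,0],"claw":-1},{"linear":[0,0,0.83],"turn":[0,0,0],"claw":-1},{"linear":[0,0,0.83],"turn":[0,0,0],"claw":-1}]' | egrep 'pos|force: \['
python3 -m creep '[{"linear":[0,0,0.01],"turn":[0,0,0],"claw":-1},{"linear":[0,0,0.02],"turn":[0,0,0],"claw":-1},{"linear":[0,0,0.02],"turn":[0,0,0],"claw":-1}]' | egrep 'pos|force: \['
```

```text
position: [0.4872, -0.3542, 0.1716]
force: [0.0, -0.4, -2.0]
position: [0.4877, -0.3559, 0.0902]
force: [0.7, -0.2, -2.6]
position: [0.4876, -0.356, 0.0884]
force: [-0.0, 0.4, -1.3]
```

```bash
python3 -m creep '[{"linear":[0,0,0.01],"turn":[0,0,0],"claw":-1},{"linear":[0,0,0.01],"turn":[0,0,0],"claw":-1},{"linear":[0,0,0.01],"turn":[0,0,0],"claw":-1}]' | egrep 'pos|force: \['
python3 -m creep '[{"linear":[0,0,0.01],"turn":[0,0,0],"claw":-1},{"linear":[0,0,0.01],"turn":[0,0,0],"claw":-1},{"linear":[0,0,0.01],"turn":[0,0,0],"claw":-1}]' | egrep 'pos|force: \['
```

```text
position: [0.4875, -0.3559, 0.0871]
force: [0.2, 0.5, -2.0]
position: [0.4876, -0.356, 0.0862]
force: [0.1, -0.5, -0.8]
```

Back at the height where it was gripped (0.0861). I open, rise straight up, then retreat to look at everything.

```bash
python3 -m creep '[{"linear":[0,0,0.005],"turn":[0,0,0],"claw":-1},{"linear":[0,0,0.005],"turn":[0,0,0],"claw":1},{"linear":[0,0,0.005],"turn":[0,0,0],"claw":1},{"linear":[0,0,0.005],"turn":[0,0,0],"claw":1},{"linear":[0,0,0.005],"turn":[0,0,0],"claw":1},{"linear":[0,0,0.005],"turn":[0,0,0],"claw":1},{"linear":[0,0,0.005],"turn":[0,0,0],"claw":1},{"linear":[0,0,0.005],"turn":[0,0,0],"claw":1}]' | egrep 'pos|gap|force: \['
python3 -m creep '[{"linear":[0,0,-0.3],"turn":[0,0,0],"claw":1},{"linear":[0,0,-0.6],"turn":[0,0,0],"claw":1},{"linear":[0,0,-1],"turn":[0,0,0],"claw":1},{"linear":[0,0,-1],"turn":[0,0,0],"claw":1}]' | egrep 'pos|gap|force: \['
python3 -m creep '[{"linear":[0,-0.5,-0.8],"turn":[0,0,0],"claw":1},{"linear":[0,-1,-0.8],"turn":[0,0,0],"claw":1},{"linear":[0,-1,-0.8],"turn":[0,0,0],"claw":1},{"linear":[0,-1,-0.8],"turn":[0,0,0],"claw":1}]' | tail -1
python3 -m creep '[{"linear":[0.5,-0.5,0],"turn":[0,0,-0.04],"claw":1},{"linear":[0.5,-1,0],"turn":[0,0,-0.08],"claw":1},{"linear":[0.5,-1,0],"turn":[0,0,-0.095],"claw":1},{"linear":[0.5,-1,0],"turn":[0,0,-0.095],"claw":1}]' | tail -1
python3 -m creep '[{"linear":[0.2,-0.5,0],"turn":[0,0,0],"claw":1},{"linear":[0.4,-1,0],"turn":[0,0,0],"claw":1},{"linear":[0.4,-1,0],"turn":[0,0,0],"claw":1},{"linear":[0.4,-1,0],"turn":[0,0,0],"claw":1},{"linear":[0.4,-1,0],"turn":[0,0,0],"claw":1},{"linear":[0.4,-1,0],"turn":[0,0,0],"claw":1}]' | egrep 'pos|rot'
python3 - <<'E'
from h import *
s=cam('wrist'); save(s,'w16')
for t in('yellow','green','blue'):
    try: seat(t)
    except Exception as e: print(t,e)
c=cam('scene');d=cam('side'); cv2.imwrite('pics/fin.png',np.hstack([cv2.resize(c['frame'][100:300,120:440],(400,250)),cv2.resize(d['frame'][100:300,140:460],(400,250))]))
a=vision.pinpoint('scene','scanner');b=vision.pinpoint('side','scanner')
if a and b: print('scanner',tri(c,a[0]['point'],d,b[0]['point']).round(4),a[0]['confidence'],b[0]['confidence'])
print(r.state()['time_s'])
E
```

```text
position: [0.4875, -0.3558, 0.0856]
force: [0.2, 0.2, -0.2]
finger_gap: 0.998
position: [0.4899, -0.3582, 0.1918]
force: [-0.7, -1.3, 0.4]
finger_gap: 0.998
grip_force: 0.0
grip_force: 0.0
position: [0.6104, -0.0705, 0.2654]
tcp_rot: [180.0, 0.0, 4.6]
tcp in shoe [-0.0398 -0.1389] 0.2655
label in tool [ 0.0497 -0.1375  0.1904] 5.08 [50.5 41.1] in shoe (9,0 home) [ 0.0105 -0.0017]
tcp in shoe [-0.0396 -0.0384] 0.2656
label in tool [ 0.0497 -0.0379  0.1906] 4.59 [50.2 41.1] in shoe (9,0 home) [ 0.0102 -0.0008]
tcp in shoe [-0.0397  0.0616] 0.2656
label in tool [0.0486 0.0624 0.1907] 4.63 [49.5 41.1] in shoe (9,0 home) [ 0.0087 -0.001 ]
59.45
```

View pics/fin.png

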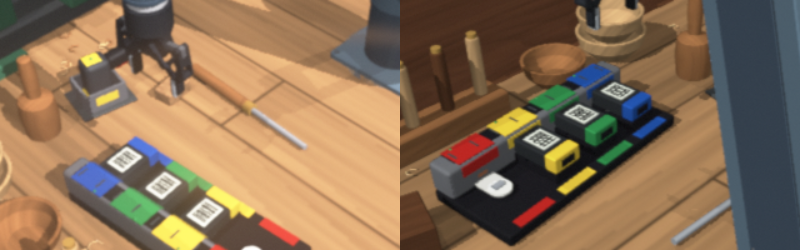

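View pics/w16.png

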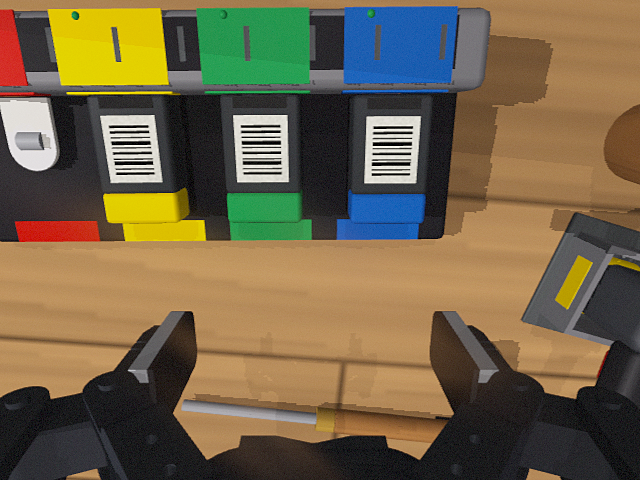

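Both pictures agree: packs home on yellow, green and blue, scanner upright in its holster, bystanders unmoved, robot clear. I hand in.

```bash
python3 -c "
from h import *
print(r.finish_job())"
```

```text
the job is handed in; nothing more can be done
None
```

The job is handed in, with no verdict returned: the yellow, green and blue packs (red was absent) were pushed to the stop on their own shoes, each label was scanned in order for over a second, and the scanner is back nose down in its holster; the latch catches and the scan reads could not be read directly and are judged from positions, forces and pictures.

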